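# Change over the vacuum chucks of a mask aligner

### The arm

A 6-joint arm with a two-finger parallel gripper is mounted at the origin on the work surface. World frame = base frame: x ahead of the robot, y to its left, z up, the work surface at z = 0. Lengths are in mm, angles in degrees, forces in N, time in s.
With the tool pointing down it reaches from about 300 to 850 mm from the base axis. Payload 4.2 kg.
Tool frame: the origin (TCP) lies between the finger pads; the fingertips stand 25 mm ahead of it and the grasp point (between the pads) lies 6 mm ahead of it; x points along the fingers, y is the direction in which the jaws open and shut, and the axes are right-handed (so a half turn about x gives the same grasp; the last joint's range is limited). The gripper opens to 91 mm and grips with 3 to 60 N. Pads are 32 mm wide; open, the fingers measure 118 mm over their backs; the gripper's body (76 mm by 178 mm) begins 60 mm behind the grasp point.
Start: joints at [-66.692, 18.312, 89.639, -0, 72.044, -1.146], TCP at [238.031, -523.433, 238.976] pointing down, gripper open.
Joint ranges: [-177.97, 177.97], [-48.28, 115.42], [12.27, 149.76], [-77.06, 257.06], [2.81, 150.46], [-146.56, 146.56]. Speed limits (degrees/s): [147.25, 147.25, 180, 180, 180, 180].

### API

Orientations are given as [roll, pitch, yaw] about the fixed x, y, z axes, in that order (R = Rz(yaw) Ry(pitch) Rx(roll)).
In Python, from workcell import env gives the robot as it stands.
- The arm moves only by the tool jog_arm, never from a script. Its argument "plan" is one flat list of numbers, 4 for each row, row after row: the shift along the tool's x, y, z in cm, then the turn about the tool's x in units of 6 degrees (1.0 is 6 degrees). In form: [tx, ty, tz, turn, tx, ty, tz, turn, ...]. A call has 1 to 12 rows; each row shifts and turns the commanded pose from where the row before left it, along the tool's axes as they then stand; what a row does not reach is not made up. A row lasts 1/12 s, in which the tool goes at most 41.7 mm and 7.16 degrees, less where a joint would pass 70% of its speed; a pose out of reach is approached as far as the arm can. A call with a gripper value outside its range is refused whole. "claw" is the finger opening in cm, from 0 to 9.12, set as the call begins (left out, the last holds). The fingers move at their own pace and stop on an object; "newtons" is the grip in N (left out, the last holds). Time passes only in rows, so rows that do not move let the fingers close. It gives the time, the measured TCP pose, the force and the opening at its end, in the units of the state.
- env.state(): the state, without advancing time (a new reading comes with each control period).
- env.grab_frame(name): name is "side" or "top" or "wrist"; returns the picture (400x640x3 uint8, red, green, blue); there is no depth.
- env.calibration(name): a dict with "vertical_fov" (degrees; the focal length in pixels is half the picture's height over the tangent of half this angle, whatever the lens; pixels are square), "cx", "cy" (the principal point, pixels), "origin" and "orientation" of the camera in the world; the wrist camera has in their place "T_tool_cam" (4x4, takes a point from camera to tool coordinates, whose origin is the TCP and whose axes are the tool frame's). Camera axes: x right, y down, z forward; pixel columns grow to the right and rows downward; lengths in mm; the calibration is good to about 2 mm. A picture is of the moment at which its call begins: read the wrist's pose just before it. calibration takes no time and is no camera call.
- env.job_done(): hands the job in, once; it reports no verdict.
The state is a dict: "time_s": time; "qpos": joint angles; "qvel": joint speeds; "effort": joint torques, N m; "ee_pos": TCP position; "ee_rot": TCP orientation; "force": force on the tool from outside, world axes, zero at the start; "torque": the same for the moment, N m; "gripper_width": finger opening in mm.
Only numpy, scipy, OpenCV 4.12 (cv2) and the standard library are available. Lean on these libraries where they do the work, as an engineer would, in place of code of your own. Each camera call takes 0.05 s, during which the arm holds its last target.

### The job

The next job on the mask aligner is small cut pieces, but the chucks are in each other's places: put the small square chuck in the middle of the aligner's round stage, and each of the two round chucks in the middle of the storage stand whose dark pad has its own size. Park one of them on the empty stand on the way; all end upright and let go, with the square pad's stand empty. Set every chuck down gently without dropping it, never put one on the bench or the tray's floor or on another chuck, and do not disturb the bottle, the glass dish or the wafer case.

Things in the scene. Friction and masses are not known exactly. Their poses are not given: they have to be found in the camera images.
- chuck_large_center (a point): Large round aluminium vacuum chuck, upper plate 62 mm in diameter, with ring grooves on top; at the start on the aligner's stage. Its upper plate is 20 mm thick and stands on a narrower round foot 12 mm high (44 mm across), 32 mm overall; this point is its centre, 16 mm above the underside and 16 mm below the flat top, z up. Grip the upper plate by its sides (it spans from 4 mm below this point to 16 mm above it). Loose, about 0.2 kg.
- chuck_mid_center (a point): Medium round aluminium vacuum chuck, upper plate 48 mm in diameter, with ring grooves on top; at the start on the large chuck's stand. Its upper plate is 20 mm thick and stands on a narrower round foot 12 mm high (38 mm across), 32 mm overall; this point is its centre, 16 mm above the underside and 16 mm below the flat top, z up. Grip the upper plate by its sides (it spans from 4 mm below this point to 16 mm above it). Loose, about 0.13 kg.
- chuck_square_center (a point): Small square aluminium vacuum chuck, upper plate 34 x 34 mm, its sides along this point's x and y; at the start on the medium chuck's stand. Its upper plate is 20 mm thick and stands on a narrower round foot 12 mm high (30 mm across), 32 mm overall; this point is its centre, 16 mm above the underside and 16 mm below the flat top, z up. Grip the upper plate by its sides (it spans from 4 mm below this point to 16 mm above it). Loose, about 0.08 kg.
- stage_seat (a point): Centre of the flat top of the aligner's round black stage disc (100 mm in diameter, 92 mm above the bench), z up. The aligner is fixed to the bench: a grey base 250 x 220 mm, square dark carriages and the disc on top; x points to the open mask frame, a dark frame 180 mm wide that leans back from 100 mm to 280 mm beyond this point and rises to 70 mm above the disc. A micrometer sticks out level to -x and one to -y, below the disc.
- stand_large_seat (a point): Storage stand in the tray, fixed: a white block 86 x 86 mm with an inlaid dark pad of the outline of the chuck that belongs there, a circle of 62 mm. This point is the centre of the pad's flat top, 30 mm above the tray's floor (the pad rises 2 mm above the block's top), z up; x and y along the block's sides.
- stand_mid_seat (a point): Storage stand in the tray, fixed: a white block 86 x 86 mm with an inlaid dark pad of the outline of the chuck that belongs there, a circle of 48 mm. This point is the centre of the pad's flat top, 30 mm above the tray's floor (the pad rises 2 mm above the block's top), z up; x and y along the block's sides.
- stand_square_seat (a point): Storage stand in the tray, fixed: a white block 86 x 86 mm with an inlaid dark pad of the outline of the chuck that belongs there, a square of 34 mm; empty at the start. This point is the centre of the pad's flat top, 30 mm above the tray's floor (the pad rises 2 mm above the block's top), z up; x and y along the block's sides.
- resist_bottle: Bystander: closed amber bottle with black cap, 48 mm in diameter, 80 mm high, standing in a far corner of the tray; origin at the centre of its underside.
- dish: Bystander: covered glass dish with a wafer in it, 64 mm in diameter, 16 mm high, in the other far corner of the tray; origin at the centre of its underside.
- wafer_case: Bystander: round white wafer case, 72 mm in diameter, 20 mm high, on the robot's side of the aligner; origin at the centre of its underside.
Mind the look-alikes: they are no part of the job. What is shaped like the part that bears chuck_mid_center but blue or orange is not meant.

How it is judged:
By the outcome, as a careful person would: the job done as asked, in the order asked, and still so for the second after the job is handed in, with the robot touching nothing.
It also fails if it takes over 106 s, if anything falls off the work surface, if the arm or the gripper's body presses on something with over 40 N, if the wrist force passes 120 N, or if a joint passes its speed limit or range.

## Working session

There is one attempt and no reset: what is moved stays moved. The work goes in short steps, Python scripts to look and compute and a tool call to move; the robot and the scene stay as the last step left them, time stands still between calls to the robot, and variables do not carry over. Pictures are saved under pics/ and viewed, and the job is handed in when it is done.

Besides the shell and the picture viewer there is one more tool, called after "Call:" by a JSON object that holds its "method" and its "body", one argument or row to a line. jog_arm: Moves the arm, as the interface text tells. Its arguments: {"type":"object","properties":{"plan":{"type":"array"},"claw":{"type":"number"},"newtons":{"type":"number"}},"required":["plan"]}

```bash
mkdir -p pics; ls; python3 - <<'E'
from workcell import env
import cv2,json
s=env.state();print(s)
for n in("side","top","wrist"):
    print(n,env.calibration(n))
    cv2.imwrite(f"pics/{n}0.png",env.grab_frame(n)[:,:,::-1])
E
```

```text
pics
{'time_s': 0.0, 'qpos': array([-6.66920644e+01,  1.83521275e+01,  8.97039365e+01, -5.80697122e-04,
        7.20432126e+01, -1.14675685e+00]), 'qvel': array([-0.06571653, -0.08165703, -0.05477718, -0.0691024 ,  0.03615334,
       -0.05109902]), 'effort': array([-2.33485280e-04, -4.12454188e+01, -2.31973690e+01,  7.27198203e-02,
        4.53135360e-02, -1.41114838e-04]), 'ee_pos': array([ 237.85181973, -523.01840085,  238.13209044]), 'ee_rot': array([-90.82812492,  89.90072189, 113.62674703]), 'force': array([-0.97382255, -0.27855975,  0.08927368]), 'torque': array([-0.0020751 , -0.00574635, -0.01400979]), 'gripper_width': 91.2997599914572}
side {'vertical_fov': 42.542207683030234, 'cx': 322.92125797931607, 'cy': 194.7426655826615, 'origin': array([  439.19123519, -1147.11387158,   888.4308379 ]), 'orientation': array([-124.66833122,    0.31407774,   -2.93934766])}
top {'vertical_fov': 45.43916737402939, 'cx': 325.02571716022567, 'cy': 201.6144373923621, 'origin': array([ 424.43743011,   22.90391156, 1131.19851092]), 'orientation': array([-176.13426154,   -0.93563127,  -89.63130114])}
wrist {'vertical_fov': 58.35000276018445, 'cx': 319.6076301857979, 'cy': 203.45978368981739, 'T_tool_cam': array([[ 8.80357123e-04, -2.60302350e-01,  9.65526753e-01,
        -1.45750226e+02],
       [ 9.99999577e-01, -2.66418426e-05, -9.18971620e-04,
         4.79320215e-01],
       [ 2.64933884e-04,  9.65527154e-01,  2.60302216e-01,
        -7.36210747e+01],
       [ 0.00000000e+00,  0.00000000e+00,  0.00000000e+00,
         1.00000000e+00]])}
```

View pics/top0.png

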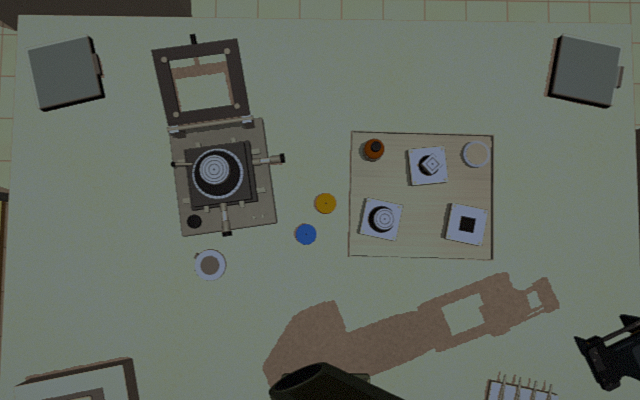

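View pics/side0.png

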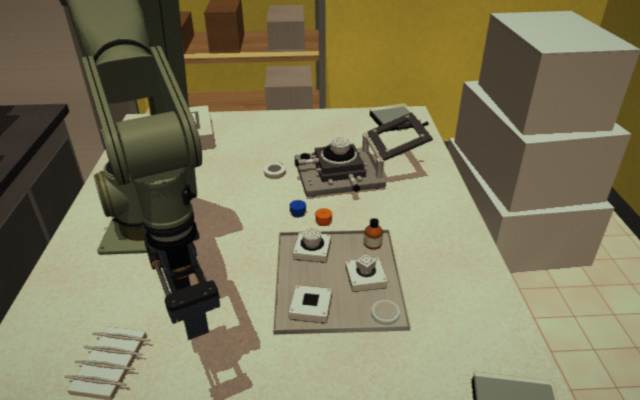

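View pics/wrist0.png

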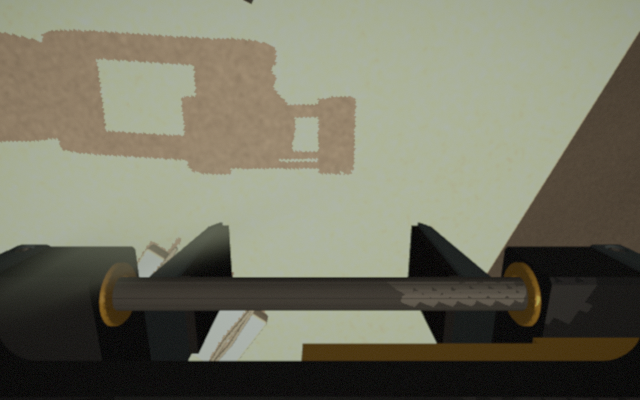

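The top view shows the stage with the large chuck at (217,172). The mid chuck is on a stand at (382,218), the square chuck at (428,165), and the empty square-pad stand at (467,224). The blue (306,233) and orange (325,203) discs are the look-alikes, since the chuck meant is bare aluminium. I'll enlarge to confirm.

```bash
python3 - <<'E'
import cv2,numpy as np
t=cv2.imread("pics/top0.png");s=cv2.imread("pics/side0.png")
g=lambda im:np.clip(255*(im/255.)**0.6,0,255).astype(np.uint8)
a=g(cv2.resize(t[125:265,290:500],None,fx=3.8,fy=3.8,interpolation=cv2.INTER_CUBIC))
b=g(cv2.resize(t[110:290,160:350],None,fx=3.2,fy=3.2,interpolation=cv2.INTER_CUBIC))
c=g(cv2.resize(s[130:335,265:415],None,fx=2.9,fy=2.9,interpolation=cv2.INTER_CUBIC))
for n,i in zip("abc",(a,b,c)):cv2.imwrite(f"pics/crop_{n}.png",i)
E
```

```text
(no output)
```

View pics/crop_a.png

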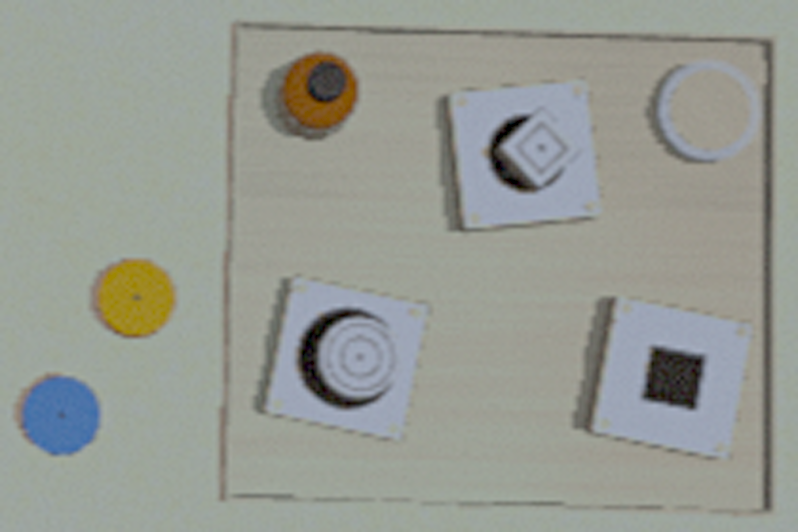

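View pics/crop_b.png

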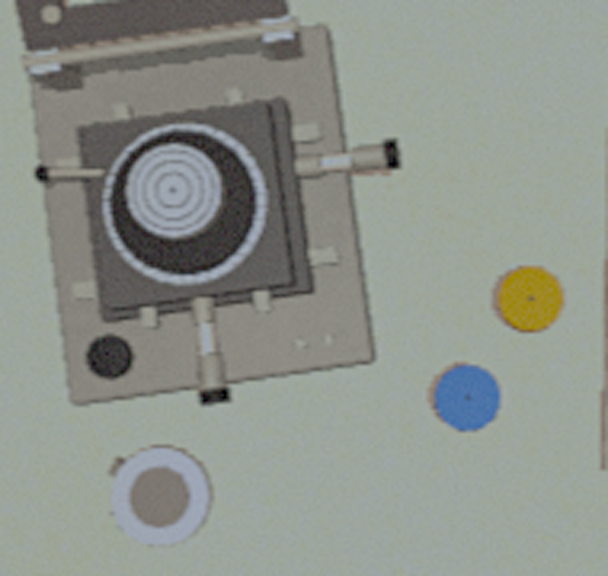

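View pics/crop_c.png

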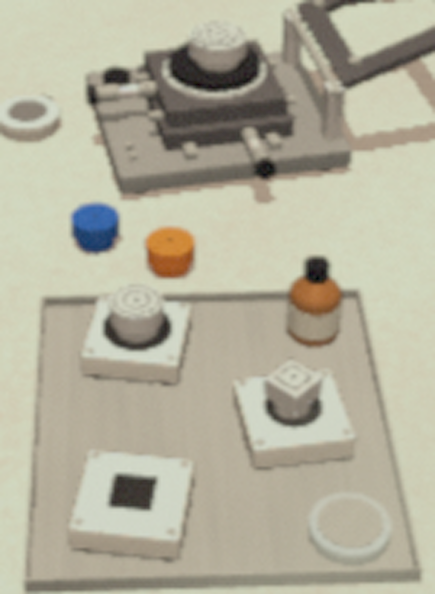

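Confirmed. The square-pad stand (467,224) is empty. The square chuck is on the 48 mm pad stand (428,165). The aluminium mid chuck is on the 62 mm pad stand (383,218), and the large chuck is on the stage. Blue and orange are decoys. Next are coarse positions from the top and side views.

```bash
cat > h.py <<'E'
import numpy as np,cv2
from scipy.spatial.transform import Rotation as Ro
from workcell import env
def rot(a): return Ro.from_euler('xyz',a,degrees=True).as_matrix()
def cam(n,st=None):
    c=env.calibration(n); f=200/np.tan(np.radians(c['vertical_fov']/2))
    if n=='wrist':
        T=np.array(c['T_tool_cam']);R=rot(st['ee_rot']);return f,c['cx'],c['cy'],R@T[:3,3]+st['ee_pos'],R@T[:3,:3]
    return f,c['cx'],c['cy'],np.array(c['origin']),rot(c['orientation'])
def ray(C,u,v):
    f,cx,cy,o,R=C; d=R@np.array([(u-cx)/f,(v-cy)/f,1.]); return o,d/np.linalg.norm(d)
def onz(C,u,v,z):
    o,d=ray(C,u,v); return o+d*(z-o[2])/d[2]
def proj(C,p):
    f,cx,cy,o,R=C; q=R.T@(np.array(p)-o); return f*q[0]/q[2]+cx,f*q[1]/q[2]+cy
def tri(C1,a,C2,b):
    o1,d1=ray(C1,*a);o2,d2=ray(C2,*b);A=np.stack([d1,-d2],1);t=np.linalg.lstsq(A,o2-o1,rcond=None)[0]
    p,q=o1+d1*t[0],o2+d2*t[1];return (p+q)/2,np.linalg.norm(p-q)
def snap(n,fn):
    st=env.state(); im=env.grab_frame(n)[:,:,::-1].copy(); cv2.imwrite('pics/'+fn+'.png',im); return st,im
E
python3 - <<'E'
from h import *
T=cam('top');S=cam('side')
a=lambda x,y:(290+x/3.8-.4,125+y/3.8-.4)
b=lambda x,y:(160+x/3.2-.4,110+y/3.2-.4)
c=lambda x,y:(265+x/2.9-.4,130+y/2.9-.4)
for n,p,q in(('mid',a(360,356),c(136,300)),('sq',a(542,148),c(293,376)),('large',b(173,189),c(217,36)),('padsq',a(674,377),c(133,491)),('blue',b(467,397),c(96,214)),('orange',b(531,298),c(170,238)),('caseTop',b(160,497),c(29,114)),('bottletop',a(327,82),c(317,264)),('dish',a(708,110),c(348,525))):
    print(n,*[np.round(x,1) for x in tri(T,p,S,q)])
st=env.state();print(rot(st['ee_rot']).round(3))
E
```

```text
mid [ 459.1 -127.    64.9] 2.3
sq [ 583.8 -235.2   66.4] 1.1
large [559.2 243.5 121.3] 3.7
padsq [ 449.2 -323.    31.9] 1.4
blue [424.3  49.7  32.7] 1.1
orange [495.3   4.3  33.8] 1.7
caseTop [351.1 271.4  14.1] 0.2
bottletop [ 619.8 -105.7   81. ] 0.4
dish [ 615.6 -351.8   14.9] 2.6
[[-0.     0.414 -0.91 ]
 [ 0.001 -0.91  -0.414]
 [-1.    -0.001 -0.   ]]
```

Call:
{"method": "jog_arm", "body": {
  "plan": [0,-0.8,-1.3,0,0,-1.6,-2.67,0,0,-1.7,-2.9,0,0,-1.8,-3.0,0,0,-1.8,-3.0,0,0,-1.8,-3.0,0,0,-1.8,-3.0,0,0,-1.8,-3.0,0,0,-1.8,-3.0,0,0,-1.8,-3.0,0,0,-1.6,-2.67,0,0,-0.95,-1.46,0],
  "claw": 9.1,
  "newtons": 15
}}

```text
time_s: 1.15
ee_pos: [450.9, -212.2, 238.9]
ee_rot: [-135.4, 89.9, 69.2]
force: [0.5, 0.1, 0.3]
gripper_width: 90.8
```

Call:
{"method": "jog_arm", "body": {
  "plan": [0,0,0,0,0,0,0,0]
}}

```text
time_s: 1.32
ee_pos: [449.6, -214.6, 238.8]
ee_rot: [-13.6, 90.0, -169.0]
force: [-0.5, -0.6, -0.0]
gripper_width: 90.6
```

```bash
python3 - <<'E'
from h import *
st,im=snap('wrist','w1');print(st['ee_pos'],st['ee_rot'],st['time_s'],st['qvel'].round(2))
cv2.imwrite('pics/w1g.png',np.clip(255*(im/255.)**.7,0,255).astype(np.uint8))
E
```

```text
[ 449.62027843 -214.62757628  238.80600404] [ -13.56806736   89.96120707 -168.96797985] 1.3167 [-2.25 -0.12 -0.03 -0.33 -0.05 -0.21]
```

View pics/w1g.png

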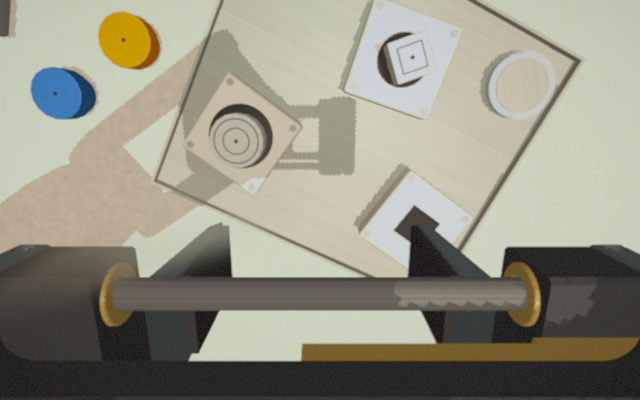

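Mid chuck at (236,141), square chuck at (412,57), empty pad at about (415,222), partly behind the finger. I'll retake it with the arm still and measure.

```bash
python3 - <<'E'
from h import *
st,im=snap('wrist','w2');np.save('w2st.npy',st,allow_pickle=True)
print(st['ee_pos'],rot(st['ee_rot']).round(4).tolist(),st['time_s'],st['qvel'].round(2))
g=np.clip(255*(im/255.)**.6,0,255).astype(np.uint8)
a=cv2.resize(g[65:205,175:310],None,fx=4,fy=4,interpolation=cv2.INTER_CUBIC)
b=cv2.resize(g[0:120,335:470],None,fx=4,fy=4,interpolation=cv2.INTER_CUBIC)
cv2.imwrite('pics/w2ab.png',np.hstack([cv2.copyMakeBorder(b,0,a.shape[0]-b.shape[0],0,0,0)[:,:],])) 
cv2.imwrite('pics/w2a.png',a)
E
```

```text
[ 449.24406193 -215.41564018  238.83562657] [[-0.0007, 0.4149, -0.9098], [-0.0003, -0.9098, -0.4149], [-1.0, -0.0, 0.0008]] 1.3667 [-1.57  0.03 -0.15 -0.08  0.04  0.07]
```

View pics/w2a.png

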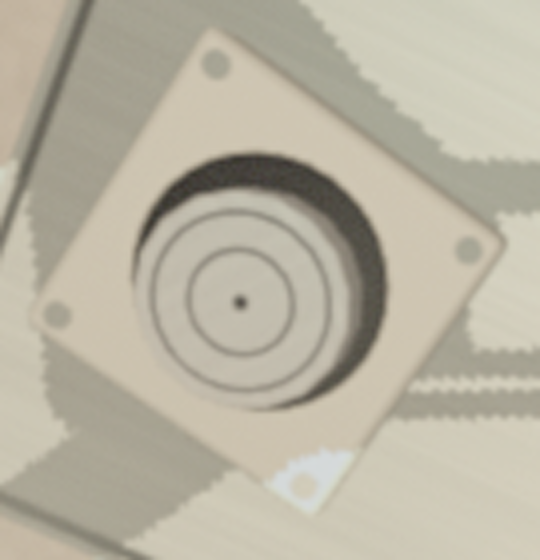

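View pics/w2ab.png

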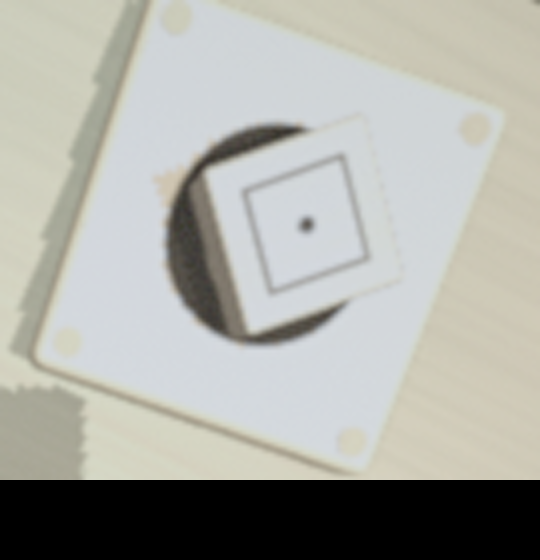

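```bash
python3 - <<'E'
from h import *
st=np.load('w2st.npy',allow_pickle=True).item();W=cam('wrist',st);T=cam('top');S=cam('side')
A=lambda x,y:((x+.5)/4-.5+175,(y+.5)/4-.5+65)
B=lambda x,y:((x+.5)/4-.5+335,(y+.5)/4-.5)
def P(f,l,z): return np.array([onz(W,*f(*p),z) for p in l])
for n,f,dot,scr,cor in(('mid',A,(240,302),[(216,64),(469,250),(304,486),(57,316)],[(209,28),(508,240),(315,516),(30,312)]),('sq',B,(307,224),[(176,17),(474,129),(351,441),(67,342)],[(505,110),(365,472),(34,352)])):
    print(n,'top dot',P(f,[dot],65)[0].round(1))
    q=P(f,scr,31);print(' stand c',q.mean(0).round(1),'edges',np.linalg.norm(q-np.roll(q,1,0),axis=1).round(1),'ang',np.degrees(np.arctan2(*(q[1]-q[0])[1::-1])).round(1))
    k=P(f,cor,31);print(' block sides',np.linalg.norm(np.diff(k,axis=0),axis=1).round(1))
g=P(B,[(343,155),(245,190),(271,293),(369,257)],65);print('groove c',g.mean(0).round(1),[np.degrees(np.arctan2(*(g[(i+1)%4]-g[i])[1::-1])).round(1) for i in range(4)],np.linalg.norm(g-np.roll(g,1,0),axis=1).round(1))
E
```

```text
mid top dot [ 459.3 -128.6   65. ]
 stand c [ 459.7 -125.8   31. ] edges [72.4 72.2 72.4 72.1] ang -101.7
 block sides [84.1 84.7 84.5]
sq top dot [ 585.2 -237.4   65. ]
 stand c [ 586.2 -235.9   31. ] edges [72.3 72.1 72.  71.9] ang -84.0
 block sides [83.4 84.5]
groove c [ 585.2 -237.5   65. ] [np.float64(133.1), np.float64(-137.3), np.float64(-46.0), np.float64(43.8)] [20.8 20.8 21.1 21.3]
```

Call:
{"method": "jog_arm", "body": {
  "plan": [0.5,-0.6,-0.4,0,1,-1,-0.6,0,1.5,-1.2,-0.7,0,1.6,-1.2,-0.7,0,1.6,-1.2,-0.7,0,1.5,-1.1,-0.7,0,1,-0.8,-0.5,0,0.7,-0.44,-0.24,0,0.4,0,0,0,0,0,0,0,0,0,0,0]
}}

```text
time_s: 2.33
ee_pos: [459.9, -129.0, 141.2]
ee_rot: [116.3, 90.0, -39.3]
force: [0.7, -0.2, 0.3]
gripper_width: 91.2
```

```bash
cat > v.py <<'E'
from h import *
import sys
st,im=snap('wrist',sys.argv[1]);np.save(sys.argv[1]+'.npy',st,allow_pickle=True)
print(st['ee_pos'].round(2),rot(st['ee_rot']).round(4).tolist(),st['time_s'],st['qvel'].round(2))
cv2.imwrite('pics/'+sys.argv[1]+'g.png',np.clip(255*(im/255.)**.6,0,255).astype(np.uint8))
E
python3 v.py w3
```

```text
[ 459.91 -129.    141.21] [[0.0006, 0.4132, -0.9106], [-0.0005, -0.9106, -0.4132], [-1.0, 0.0007, -0.0003]] 2.3333 [-0.15 -0.38 -0.7   0.07  0.15 -0.05]
```

View pics/w3g.png

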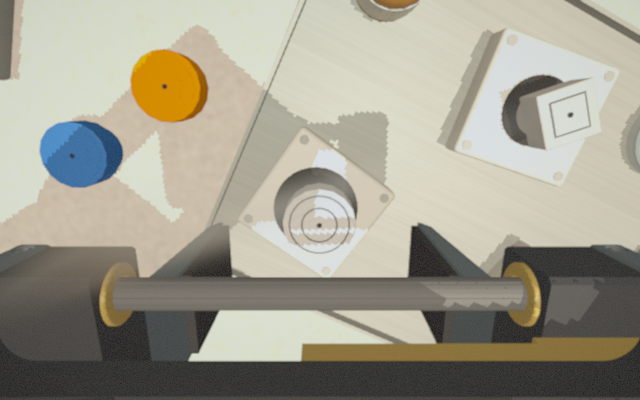

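```bash
cat > d.py <<'E'
from h import *
import sys
n,u,v,z=sys.argv[1],*map(float,sys.argv[2:5])
st=np.load(n+'.npy',allow_pickle=True).item();W=cam('wrist',st)
p=onz(W,u,v,z);print(p.round(1),'tool offset cm',(rot(st['ee_rot']).T@(p-st['ee_pos'])/10).round(3))
E
python3 - <<'E'
import cv2
im=cv2.imread('pics/w3g.png')[120:280,235:405];cv2.imwrite('pics/w3c.png',cv2.resize(im,None,fx=3.5,fy=3.5,interpolation=2))
E
python3 d.py w3 319.5 225 65
```

```text
[ 459.3 -129.5   65. ] tool offset cm [7.621 0.019 0.077]
```

View pics/w3c.png

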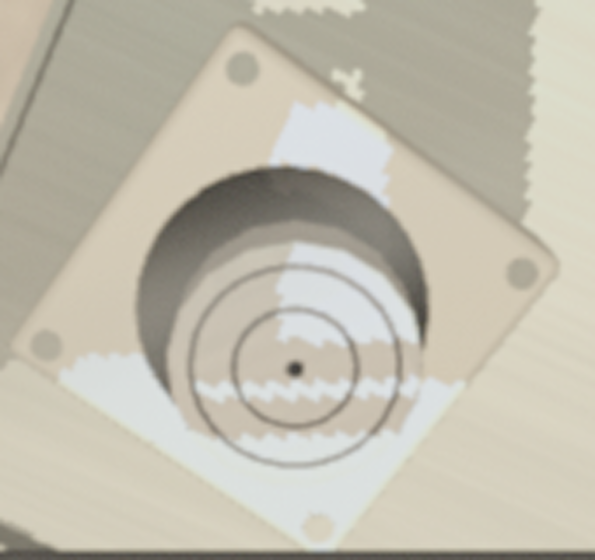

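```bash
python3 - <<'E'
from h import *
st=np.load('w3.npy',allow_pickle=True).item();W=cam('wrist',st)
q=np.array([onz(W,235+x/3.5-.35,120+y/3.5-.35,31) for x,y in[(242,68),(522,274),(318,527),(46,346)]]);print(q.mean(0),np.linalg.norm(q-np.roll(q,1,0),axis=1))
E
```

```text
[ 459.69127293 -125.86827188   31.        ] [72.54943298 72.48401874 72.09542932 72.01323723]
```

Call:
{"method": "jog_arm", "body": {
  "plan": [0.6,0,0.05,0,1.1,0,0,0,1.4,0,0,0,1.4,0,0,0,1.3,0,0,0,0.9,0,0,0,0.6,0,0,0,0.45,0,0,0,0,0,0,0,0,0,0,0,0,0,0,0]
}}

```text
time_s: 3.3
ee_pos: [459.8, -128.7, 64.0]
ee_rot: [134.9, 89.9, -20.6]
force: [-0.4, 0.8, 0.1]
gripper_width: 90.9
```

Call:
{"method": "jog_arm", "body": {
  "plan": [0,0,0,0,0,0,0,0,0,0,0,0,0,0,0,0,0,0,0,0,0,0,0,0],
  "claw": 3.5,
  "newtons": 15
}}

```text
time_s: 3.8
ee_pos: [459.3, -128.5, 63.5]
ee_rot: [122.1, 90.0, -33.4]
force: [-0.5, 0.3, -0.0]
gripper_width: 54.0
```

```bash
python3 v.py w4
```

```text
[ 459.33 -128.52   63.53] [[0.0002, 0.414, -0.9103], [-0.0001, -0.9103, -0.414], [-1.0, 0.0002, -0.0001]] 3.8 [ 0.01  0.06  0.03 -0.01 -0.02 -0.07]
```

View pics/w4g.png

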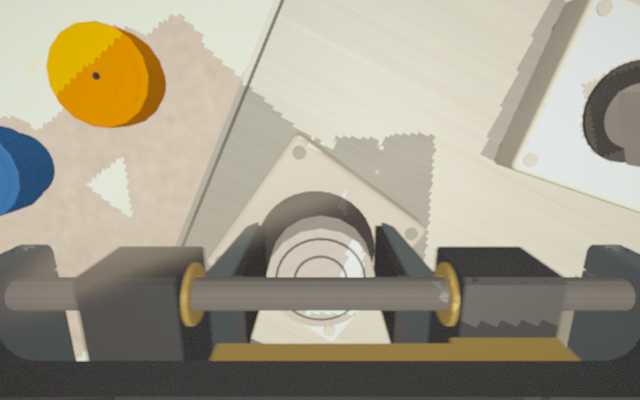

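Call:
{"method": "jog_arm", "body": {
  "plan": [0,0,0,0,0,0,0,0,0,0,0,0,0,0,0,0,0,0,0,0],
  "newtons": 20
}}

```text
time_s: 4.27
ee_pos: [459.3, -128.5, 63.5]
ee_rot: [98.8, 90.0, -56.8]
force: [0.6, 0.3, 0.5]
gripper_width: 47.2
```

Call:
{"method": "jog_arm", "body": {
  "plan": [-0.3,0,0,0,-0.7,0,0,0,-1.2,0,0,0,-1.6,0,0,0,-1.6,0,0,0,-1.6,0,0,0,-1.2,0,0,0,-0.7,0,0,0,-0.3,0,0,0,0,0,0,0,0,0,0,0]
}}

```text
time_s: 5.18
ee_pos: [458.9, -128.4, 155.0]
ee_rot: [-38.6, 89.9, 165.9]
force: [0.5, 0.5, -1.7]
gripper_width: 47.0
```

```bash
python3 v.py w5
```

```text
[ 458.86 -128.38  155.03] [[-0.0009, 0.4139, -0.9103], [0.0002, -0.9103, -0.4139], [-1.0, -0.0006, 0.0007]] 5.1833 [ 0.06  0.61  0.49 -0.05 -0.05  0.03]
```

View pics/w5g.png

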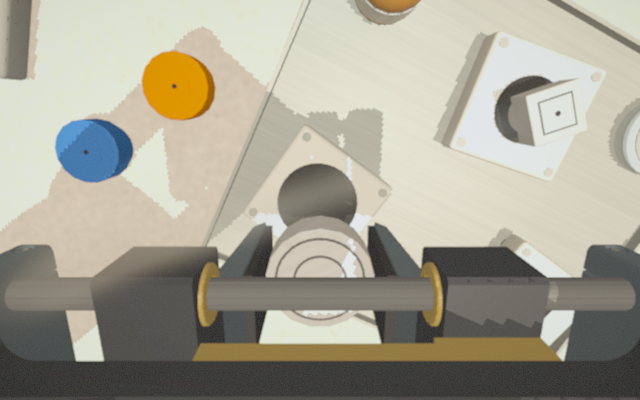

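Call:
{"method": "jog_arm", "body": {
  "plan": [-0.5,0.7,0.7,0,-0.6,1.3,1.3,0,-0.6,1.8,1.8,0,-0.4,2.2,2.2,0,-0.4,2.4,2.3,0,0,2.4,2.3,0,0,2.2,2.2,0,0,1.8,1.8,0,0,1.3,1.2,0,0,0.8,0.8,0,0,0.4,0.4,0,0,0,0,0]
}}

```text
time_s: 6.23
ee_pos: [375.6, -357.1, 180.1]
ee_rot: [-60.8, 90.0, 143.6]
force: [0.2, 0.8, -0.8]
gripper_width: 47.2
```

Call:
{"method": "jog_arm", "body": {
  "plan": [0,0,0,0,0,0,0,0,0,0,0,0]
}}

```text
time_s: 6.48
ee_pos: [376.5, -355.4, 180.5]
ee_rot: [-117.7, 90.0, 86.8]
force: [0.2, -0.3, -1.2]
gripper_width: 47.3
```

```bash
python3 v.py w6
```

```text
[ 376.52 -355.42  180.5 ] [[0.0, 0.4152, -0.9097], [0.0003, -0.9097, -0.4152], [-1.0, -0.0003, -0.0001]] 6.4833 [-0.02 -0.1  -0.1  -0.16 -0.06 -0.04]
```

View pics/w6g.png

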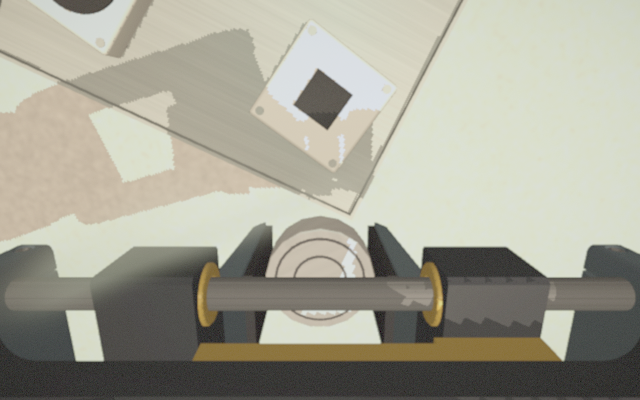

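Square pad clearly at (323,98). Fitting its dark mask by contour.

```bash
python3 - <<'E'
from h import *
im=cv2.imread('pics/w6g.png');st=np.load('w6.npy',allow_pickle=True).item();W=cam('wrist',st)
g=cv2.cvtColor(im,6)[50:150,270:380]
cs,_=cv2.findContours((g<100).astype(np.uint8),0,1);c=max(cs,key=cv2.contourArea).reshape(-1,2)+[270,50]
q=np.array([onz(W,*p,33) for p in c])[:,:2].astype(np.float32)
r=cv2.minAreaRect(q);print(r, 'tool off',(rot(st['ee_rot']).T@(np.array([*r[0],33])-st['ee_pos'])/10).round(3))
s=[onz(W,*p,31) for p in[(312,30.5),(388,88.5),(333,163),(260,111)]];print(np.mean(s,0))
cv2.imwrite('pics/w6c.png',cv2.resize(im[10:180,245:405],None,fx=3.5,fy=3.5,interpolation=2))
E
```

```text
((449.5340881347656, -324.807373046875), (32.09628677368164, 32.048301696777344), 78.59573364257812) tool off [14.751  0.25  -7.911]
[ 449.69355845 -325.38148304   31.        ]
```

View pics/w6c.png

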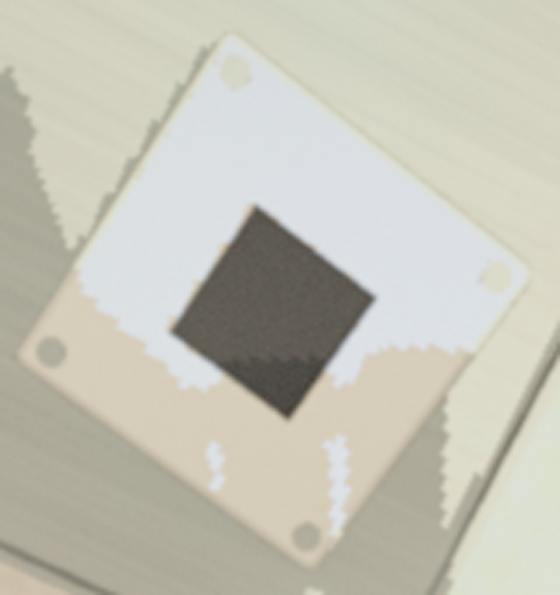

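Call:
{"method": "jog_arm", "body": {
  "plan": [0.3,0.07,-0.8,0,0.6,0.1,-1.5,0,1,0.1,-1.8,0,1.3,0,-1.8,0,1.4,0,-1.2,0,1.4,0,-0.6,0,1.3,0,-0.2,0,1.0,0,0,0,0.8,0,0,0,0.5,0,0,0,0.4,0,0,0,0,0,0,0]
}}

```text
time_s: 7.53
ee_pos: [448.9, -326.1, 80.0]
ee_rot: [-58.8, 90.0, 145.6]
force: [-1.2, -0.4, -0.8]
gripper_width: 47.1
```

Call:
{"method": "jog_arm", "body": {
  "plan": [0.5,0,0,0,0.4,0,0,0,0.3,0,0,0,0.2,0,0,0,0.1,0,0,0,0,0,0,0,0,0,0,0]
}}

```text
time_s: 8.12
ee_pos: [449.3, -326.2, 65.5]
ee_rot: [109.8, 90.0, -45.7]
force: [0.5, -0.1, -1.3]
gripper_width: 47.8
```

```bash
python3 v.py w7;python3 -c "
from h import *
snap('side','s7')"
```

```text
[ 449.28 -326.2    65.52] [[0.0002, 0.4139, -0.9103], [-0.0002, -0.9103, -0.4139], [-1.0, 0.0002, -0.0001]] 8.1167 [-0.01 -0.2  -0.03  0.06 -0.01 -0.06]
```

View pics/w7g.png

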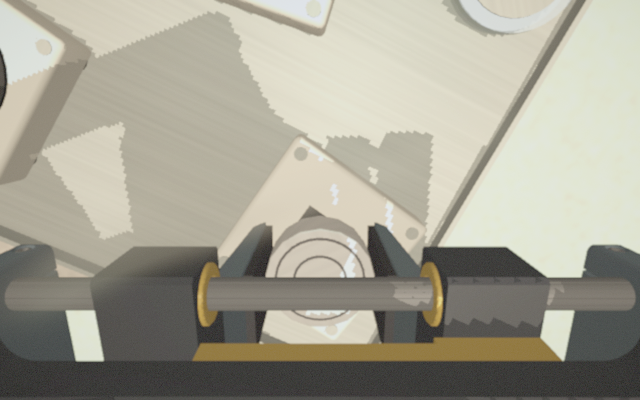

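View pics/s7.png

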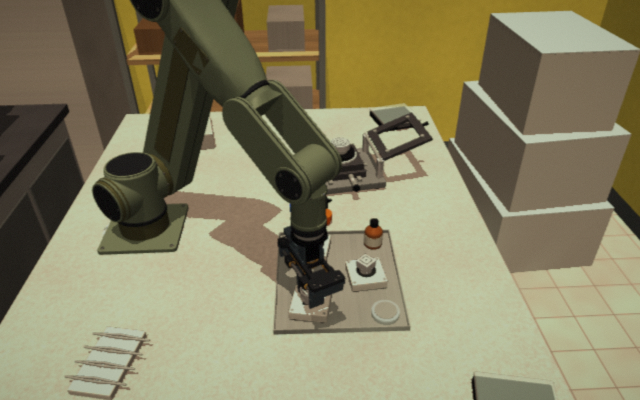

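Call:
{"method": "jog_arm", "body": {
  "plan": [0.1,0,0,0,0.05,0,0,0,0.05,0,0,0,0,0,0,0,0,0,0,0,0,0,0,0]
}}

```text
time_s: 8.72
ee_pos: [449.2, -326.1, 63.5]
ee_rot: [96.9, 90.0, -58.7]
force: [-0.2, -0.0, -0.3]
gripper_width: 47.5
```

```bash
python3 -c "
from h import *
s=env.state();print(s['force'],s['ee_pos'])"
```

```text
[-0.19404975 -0.01557555 -0.25246266] [ 449.2190247  -326.1435912    63.49210084]
```

Call:
{"method": "jog_arm", "body": {
  "plan": [0.03,0,0,0,0,0,0,0,0,0,0,0]
}}

```text
time_s: 8.97
ee_pos: [449.2, -326.1, 63.5]
ee_rot: [117.3, 90.0, -38.2]
force: [-0.9, 1.4, 2.5]
gripper_width: 47.4
```

Call:
{"method": "jog_arm", "body": {
  "plan": [0,0,0,0,0,0,0,0,0,0,0,0,0,0,0,0,0,0,0,0,0,0,0,0,0,0,0,0,0,0,0,0],
  "claw": 9.1
}}

```text
time_s: 9.63
ee_pos: [449.2, -326.2, 63.1]
ee_rot: [96.0, 90.0, -59.5]
force: [0.3, 1.1, -0.5]
gripper_width: 91.0
```

Call:
{"method": "jog_arm", "body": {
  "plan": [-0.5,0,0,0,-1,0,0,0,-1.5,0,0,0,-1.8,0,0,0,-1.8,0,0,0,-1.8,0,0,0,-1.5,0,0,0,-1,0,0,0,-0.5,0,0,0,0,0,0,0,0,0,0,0]
}}

```text
time_s: 10.55
ee_pos: [449.0, -325.9, 176.9]
ee_rot: [-54.5, 90.0, 149.9]
force: [0.8, 0.7, -0.2]
gripper_width: 90.9
```

```bash
python3 v.py w8
```

```text
[ 448.95 -325.93  176.95] [[-0.0004, 0.414, -0.9103], [0.0002, -0.9103, -0.414], [-1.0, -0.0004, 0.0003]] 10.55 [ 0.14  0.89  0.95  0.11 -0.05 -0.03]
```

View pics/w8g.png

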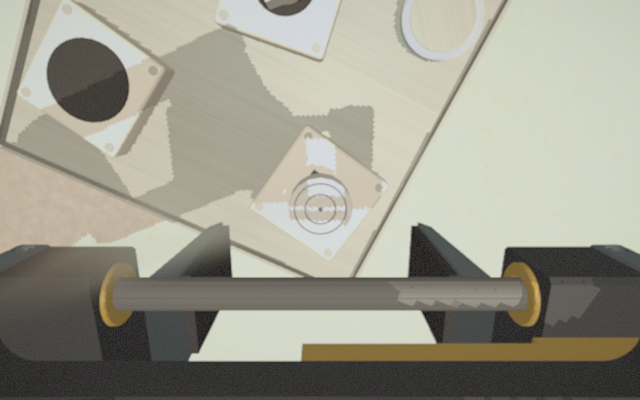

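Mid chuck is parked upright on the square pad's stand (dot at (320,210)), and the large pad is free at (88,80). Now to the stage.

Call:
{"method": "jog_arm", "body": {
  "plan": [-0.6,-0.6,-0.4,0,-0.8,-1.4,-1,0,-0.8,-2.2,-1.6,0,-0.8,-2.5,-1.8,0,-0.8,-2.7,-1.9,0,-0.8,-2.7,-1.9,0,-0.8,-2.7,-1.9,0,-0.8,-2.7,-1.9,0,-0.6,-2.7,-1.9,0,-0.5,-2.7,-1.9,0,0,-2.7,-1.9,0,0,-2.7,-1.9,0]
}}

```text
time_s: 11.6
ee_pos: [513.8, 16.4, 250.3]
ee_rot: [-40.4, 90.0, 164.0]
force: [0.9, -0.3, 0.4]
gripper_width: 90.8
```

Call:
{"method": "jog_arm", "body": {
  "plan": [0,-2.7,-1.9,0,0,-2.7,-1.9,0,0,-2.7,-1.9,0,0,-2.7,-1.9,0,0,-2.7,-1.9,0,0,-2.2,-1.6,0,0,-1.7,-1.2,0,0,-1.0,-0.8,0,0,-0.5,-0.5,0,0,0,0,0,0,0,0,0,0,0,0,0]
}}

```text
time_s: 12.6
ee_pos: [559.5, 241.4, 250.1]
ee_rot: [36.9, 89.9, -118.7]
force: [-0.3, -0.8, -0.4]
gripper_width: 90.9
```

```bash
python3 v.py w9
```

```text
[559.46 241.45 250.14] [[-0.0004, 0.4129, -0.9108], [-0.0008, -0.9108, -0.4129], [-1.0, 0.0005, 0.0007]] 12.6 [-0.19 -0.4  -0.01  0.07 -0.09  0.04]
```

View pics/w9g.png

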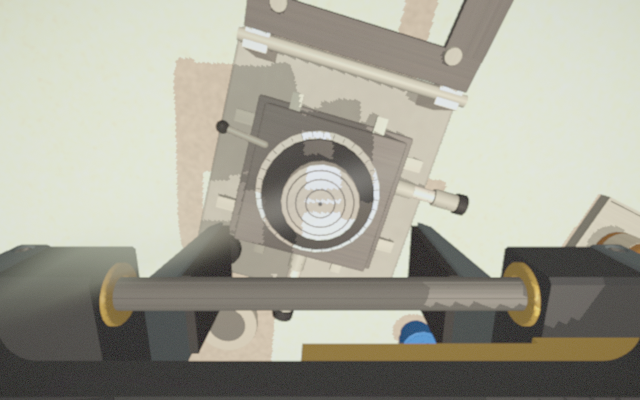

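```bash
python3 d.py w9 320 204 124; python3 - <<'E'
from h import *
im=cv2.imread('pics/w9g.png');st=np.load('w9.npy',allow_pickle=True).item();W=cam('wrist',st)
cv2.imwrite('pics/w9c.png',cv2.resize(im[115:265,240:395],None,fx=3.8,fy=3.8,interpolation=2))
E
```

```text
[559.5 240.8 124. ] tool offset cm [1.2614e+01 5.3000e-02 1.2000e-02]
```

View pics/w9c.png

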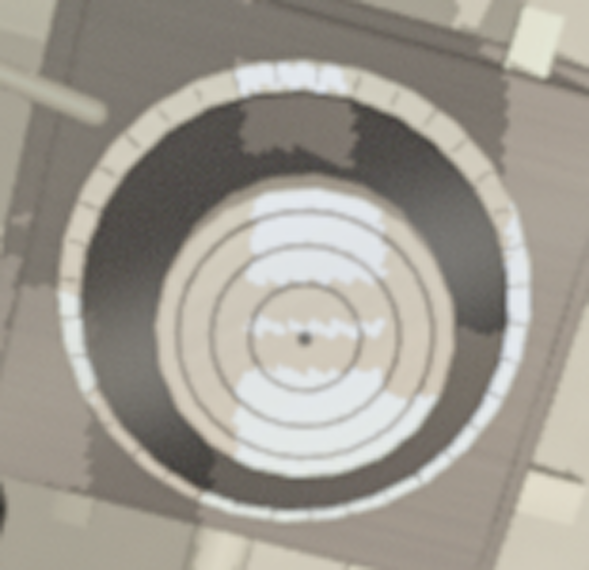

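Call:
{"method": "jog_arm", "body": {
  "plan": [0.5,0.05,0,0,1,0,0,0,1.4,0,0,0,1.6,0,0,0,1.6,0,0,0,1.6,0,0,0,1.4,0,0,0,1,0,0,0,0.5,0,0,0,0,0,0,0,0,0,0,0]
}}

```text
time_s: 13.57
ee_pos: [560.1, 242.1, 144.3]
ee_rot: [163.3, 90.0, 7.7]
force: [0.5, -0.6, 0.4]
gripper_width: 91.3
```

```bash
python3 v.py w10
```

```text
[560.08 242.12 144.28] [[0.0004, 0.4138, -0.9104], [0.0001, -0.9104, -0.4138], [-1.0, 0.0001, -0.0004]] 13.5667 [ 0.17 -0.57 -1.05  0.    0.07 -0.05]
```

View pics/w10g.png

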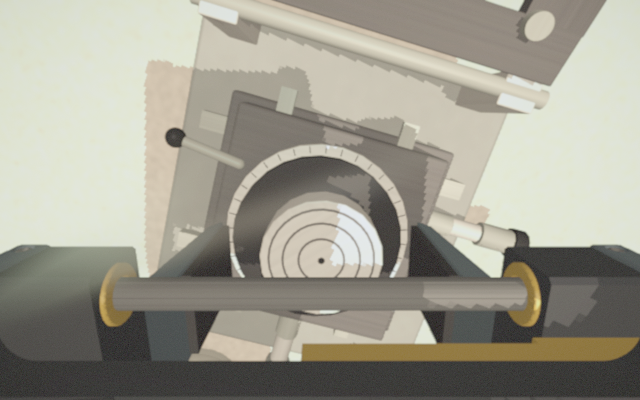

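```bash
python3 d.py w10 321 260.7 124
```

```text
[559.7 240.8 124. ] tool offset cm [2.028 0.101 0.088]
```

Call:
{"method": "jog_arm", "body": {
  "plan": [0.4,0.08,0.05,0,0.6,0,0,0,0.5,0,0,0,0.4,0,0,0,0.25,0,0,0,0,0,0,0,0,0,0,0]
}}

```text
time_s: 14.2
ee_pos: [559.7, 241.2, 122.4]
ee_rot: [11.9, 90.0, -143.6]
force: [0.2, -0.1, 0.2]
gripper_width: 91.0
```

Call:
{"method": "jog_arm", "body": {
  "plan": [0,0,0,0,0,0,0,0,0,0,0,0,0,0,0,0,0,0,0,0,0,0,0,0,0,0,0,0,0,0,0,0,0,0,0,0],
  "claw": 5,
  "newtons": 20
}}

```text
time_s: 14.95
ee_pos: [559.8, 241.3, 122.8]
ee_rot: [166.8, 90.0, 11.3]
force: [-0.2, 0.9, 1.8]
gripper_width: 61.6
```

Call:
{"method": "jog_arm", "body": {
  "plan": [-0.3,0,0,0,-0.7,0,0,0,-1.2,0,0,0,-1.6,0,0,0,-1.7,0,0,0,-1.7,0,0,0,-1.2,0,0,0,-0.7,0,0,0,-0.4,0,0,0,0,0,0,0,0,0,0,0]
}}

```text
time_s: 15.87
ee_pos: [559.4, 241.1, 217.0]
ee_rot: [3.2, 89.9, -152.3]
force: [0.7, -0.3, -2.2]
gripper_width: 61.5
```

```bash
python3 v.py w11
```

```text
[559.39 241.06 217.02] [[-0.0011, 0.4139, -0.9103], [-0.0006, -0.9103, -0.4139], [-1.0, 0.0001, 0.0012]] 15.8667 [ 0.11  0.55  0.63  0.11  0.   -0.04]
```

View pics/w11g.png

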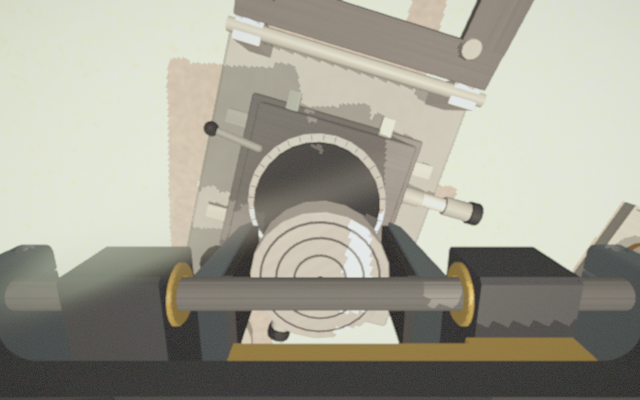

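Call:
{"method": "jog_arm", "body": {
  "plan": [0,0.5,0.6,0,0,1.1,1.2,0,0,1.7,1.9,0,0,2.1,2.3,0,0,2.3,2.5,0,0,2.3,2.5,0,0,2.3,2.5,0,0,2.3,2.5,0,0,2.3,2.5,0,0,2.3,2.5,0,0,2.3,2.5,0,0,2.2,2.4,0]
}}

```text
time_s: 16.92
ee_pos: [420.2, -83.2, 217.2]
ee_rot: [-15.1, 89.9, -170.7]
force: [0.4, -0.0, -1.6]
gripper_width: 61.2
```

Call:
{"method": "jog_arm", "body": {
  "plan": [0.5,2.0,2.2,0,0.7,1.5,1.7,0,0.7,1.1,1.2,0,0.5,0.7,0.8,0,0.3,0.26,0.45,0,0,0,0,0,0,0,0,0,0,0,0,0,0,0,0,0]
}}

```text
time_s: 17.67
ee_pos: [387.8, -158.1, 190.9]
ee_rot: [141.2, 90.0, -14.3]
force: [-0.2, 0.1, -1.2]
gripper_width: 61.5
```

```bash
python3 v.py w12
```

```text
[ 387.75 -158.12  190.94] [[0.0007, 0.4149, -0.9098], [-0.0002, -0.9099, -0.4149], [-1.0, 0.0005, -0.0006]] 17.6667 [ 0.02  0.03 -0.03 -0.08 -0.11 -0.1 ]
```

View pics/w12g.png

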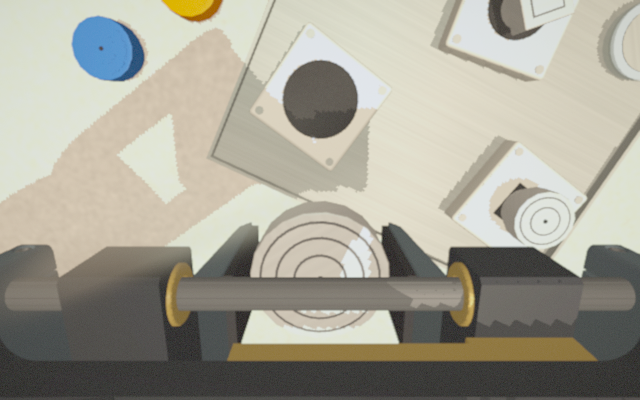

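```bash
python3 - <<'E'
from h import *
im=cv2.imread('pics/w12g.png');st=np.load('w12.npy',allow_pickle=True).item();W=cam('wrist',st);R=rot(st['ee_rot'])
g=cv2.cvtColor(im,6)[40:150,260:380]
cs,_=cv2.findContours((g<110).astype(np.uint8),0,1);c=max(cs,key=cv2.contourArea).reshape(-1,2)+[260,40]
q=np.array([onz(W,*p,33) for p in c])[:,:2].astype(np.float32)
print(cv2.fitEllipse(q),cv2.minEnclosingCircle(q))
e=cv2.fitEllipse(q)[0];print('tool off',(R.T@(np.array([*e,33])-st['ee_pos'])/10).round(3))
cv2.imwrite('pics/w12c.png',cv2.resize(im[195:340,235:405],None,fx=4,fy=4,interpolation=2))
E
```

```text
((459.9641418457031, -125.77820587158203), (59.15433883666992, 59.44556427001953), 118.28779602050781) ((459.96514892578125, -125.78785705566406), 30.07555389404297)
tool off [15.798  0.046 -7.903]
```

View pics/w12c.png

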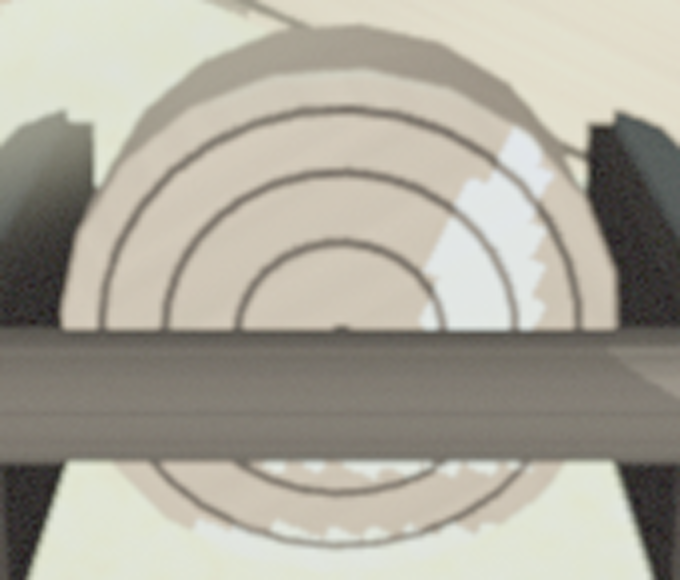

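```bash
python3 - <<'E'
from h import *
c=env.calibration('wrist');T=np.array(c['T_tool_cam']);C=(200/np.tan(np.radians(c['vertical_fov']/2)),c['cx'],c['cy'],T[:3,3],T[:3,:3])
def onx(x,y,X=-1.5):
    u=235+(x+.5)/4-.5;v=195+(y+.5)/4-.5
    o,d=ray(C,u,v);return o+d*(X-o[0])/d[0]
for a,b in((108,546),(172,493)):
    p,q=onx(340,a),onx(340,b);print(((p+q)/2).round(2),(q-p)[2])
for y,l,r in((300,100,580),(300,166,517)):print((onx(l,y)+onx(r,y))/2)
print(onx(341,330))
E
```

```text
[-1.5   0.34 -0.25] 53.05060256923761
[-1.5   0.34 -0.12] 38.93059993071996
[-1.5         0.33787774 -4.65417564]
[-1.5         0.50443896 -4.6542017 ]
[-1.5         0.45158555 -1.0447327 ]
```

Call:
{"method": "jog_arm", "body": {
  "plan": [0.3,0.01,-0.8,0,0.6,0,-1.5,0,1,0,-1.8,0,1.4,0,-1.8,0,1.5,0,-1.2,0,1.5,0,-0.6,0,1.5,0,-0.18,0,1.2,0,0,0,0.9,0,0,0,0.7,0,0,0,0.5,0,0,0,0.4,0,0,0]
}}

```text
time_s: 18.72
ee_pos: [459.4, -126.0, 75.4]
ee_rot: [135.8, 90.0, -19.7]
force: [-0.7, 1.1, -2.2]
gripper_width: 61.9
```

Call:
{"method": "jog_arm", "body": {
  "plan": [0.3,0,0,0,0.3,0,0,0,0.2,0,0,0,0.2,0,0,0,0,0,0,0,0,0,0,0,0,0,0,0]
}}

```text
time_s: 19.3
ee_pos: [459.2, -126.2, 65.8]
ee_rot: [131.6, 90.0, -23.9]
force: [0.7, -0.6, -2.5]
gripper_width: 61.4
```

Call:
{"method": "jog_arm", "body": {
  "plan": [0.08,0,0,0,0.06,0,0,0,0,0,0,0,0,0,0,0,0,0,0,0]
}}

```text
time_s: 19.72
ee_pos: [459.3, -126.2, 64.7]
ee_rot: [133.9, 90.0, -21.7]
force: [-0.9, 0.3, 4.6]
gripper_width: 61.7
```

```bash
python3 v.py w13
```

```text
[ 459.3  -126.18   64.73] [[0.0007, 0.4139, -0.9103], [-0.0003, -0.9103, -0.4139], [-1.0, 0.0006, -0.0005]] 19.7167 [-0.06  0.04  0.01 -0.02  0.   -0.07]
```

View pics/w13g.png

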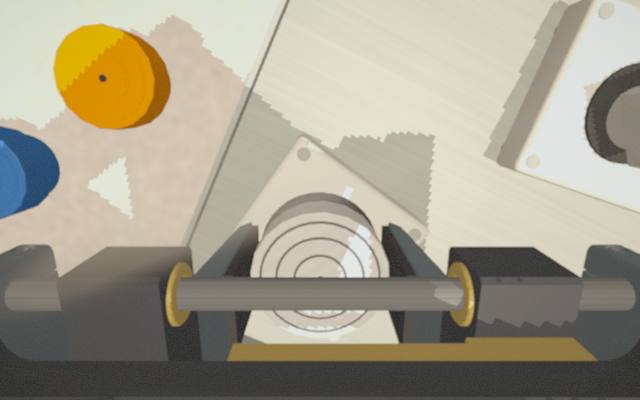

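Call:
{"method": "jog_arm", "body": {
  "plan": [-0.04,0,0,0,0,0,0,0]
}}

```text
time_s: 19.93
ee_pos: [459.3, -126.2, 64.7]
ee_rot: [132.6, 90.0, -22.9]
force: [0.4, -0.6, 2.4]
gripper_width: 61.4
```

Call:
{"method": "jog_arm", "body": {
  "plan": [0,0,0,0,0,0,0,0,0,0,0,0,0,0,0,0,0,0,0,0,0,0,0,0],
  "claw": 9.1
}}

```text
time_s: 20.43
ee_pos: [459.1, -126.1, 64.6]
ee_rot: [32.7, 90.0, -122.9]
force: [0.1, -0.9, 0.9]
gripper_width: 91.3
```

Call:
{"method": "jog_arm", "body": {
  "plan": [-0.4,0,0,0,-0.8,0,0,0,-1.2,0,0,0,-1.6,0,0,0,-1.8,0,0,0,-1.8,0,0,0,-1.6,0,0,0,-1.2,0,0,0,-0.6,0,0,0,0,0,0,0,0,0,0,0]
}}

```text
time_s: 21.35
ee_pos: [458.9, -126.1, 174.8]
ee_rot: [125.4, 90.0, -30.1]
force: [-0.3, -0.4, -0.1]
gripper_width: 91.0
```

```bash
python3 v.py w14; python3 -c "
import cv2
im=cv2.imread('pics/w14g.png');cv2.imwrite('pics/w14c.png',cv2.resize(im[100:280,220:400],None,fx=3.3,fy=3.3,interpolation=2))"
```

```text
[ 458.94 -126.05  174.76] [[0.0003, 0.414, -0.9103], [-0.0002, -0.9103, -0.414], [-1.0, 0.0003, -0.0002]] 21.35 [-0.05  0.95  1.05 -0.   -0.22  0.03]
```

View pics/w14g.png

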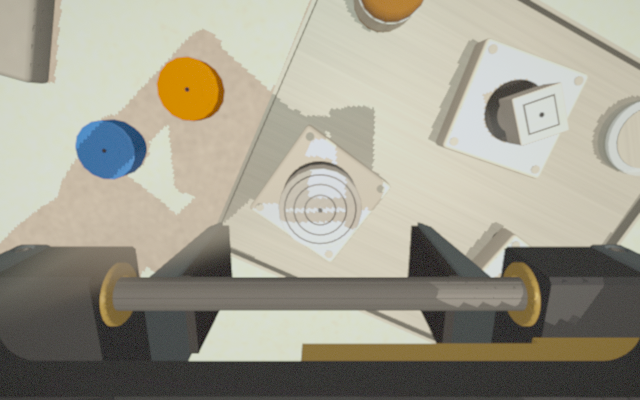

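View pics/w14c.png

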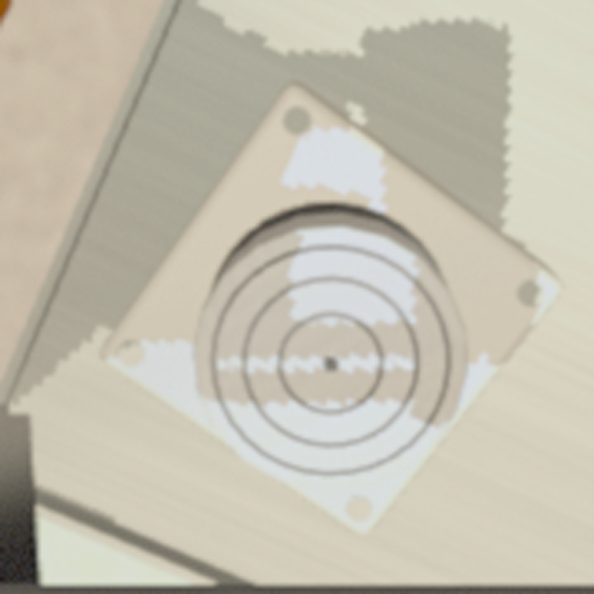

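```bash
python3 - <<'E'
from h import *
st=np.load('w14.npy',allow_pickle=True).item();W=cam('wrist',st)
f=lambda x,y:(220+(x+.5)/3.3-.5,100+(y+.5)/3.3-.5)
print(onz(W,*f(330,363),65),np.mean([onz(W,*f(*p),31) for p in[(297,120),(529,293),(358,508),(132,353)]],0))
E
```

```text
[ 459.06565045 -126.3236454    65.        ] [ 459.63913798 -125.76392683   31.        ]
```

Call:
{"method": "jog_arm", "body": {
  "plan": [-0.5,0.6,-0.25,0,-1,1.4,-0.6,0,-1,2.2,-1,0,0,2.6,-1.2,0,0,2.6,-1.2,0,0,2.4,-1.1,0,0,1.8,-0.8,0,0,1.2,-0.5,0,0,0.54,-0.21,0,0,0,0,-0.6,0,0,0,-1,0,0,0,-1]
}}

```text
time_s: 22.4
ee_pos: [584.7, -237.3, 198.9]
ee_rot: [-63.8, 89.9, 156.6]
force: [-0.4, -0.4, 0.2]
gripper_width: 91.0
```

Call:
{"method": "jog_arm", "body": {
  "plan": [0,0,0,-0.57,0,0,0,0,0,0,0,0,0,0,0,0,0,0,0,0]
}}

```text
time_s: 22.82
ee_pos: [584.9, -237.2, 199.6]
ee_rot: [-58.0, 90.0, 165.4]
force: [0.6, -0.0, -0.3]
gripper_width: 90.8
```

```bash
python3 v.py w15; python3 -c "
from workcell import env
print(env.state()['qpos'])
import cv2
im=cv2.imread('pics/w15g.png');cv2.imwrite('pics/w15c.png',cv2.resize(im[100:280,220:400],None,fx=3.3,fy=3.3,interpolation=2))"
```

```text
[ 584.92 -237.25  199.56] [[-0.0002, 0.6874, -0.7263], [0.0001, -0.7263, -0.6874], [-1.0, -0.0002, 0.0001]] 22.8167 [ 0.02 -0.01 -0.12  0.01 -0.02 -0.25]
[-2.31235904e+01  2.48083664e+01  8.53241314e+01 -1.04563487e-03
  6.98733075e+01  2.34452760e+01]
```

View pics/w15g.png

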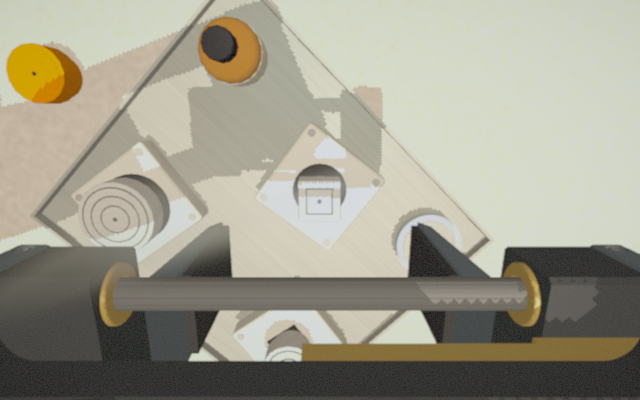

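View pics/w15c.png

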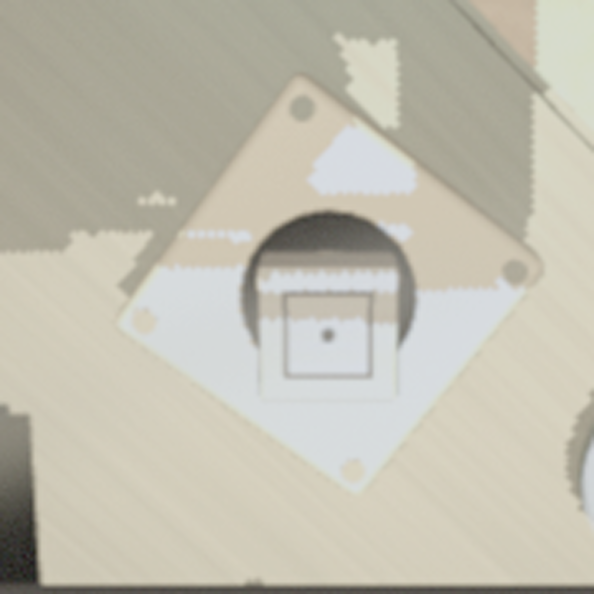

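```bash
python3 - <<'E'
from h import *
st=np.load('w15.npy',allow_pickle=True).item();W=cam('wrist',st);R=rot(st['ee_rot'])
f=lambda x,y:(220+(x+.5)/3.3-.5,100+(y+.5)/3.3-.5)
p=onz(W,*f(328.5,335),65);print(p,(R.T@(p-st['ee_pos'])).round(2))
print(np.mean([onz(W,*f(*p),31) for p in[(302,108),(515,272),(353,470),(144,321)]],0))
E
```

```text
[ 584.78440175 -237.29276931   65.        ] [ 1.3456e+02 -3.0000e-02  1.2000e-01]
[ 586.12317935 -235.91682354   31.        ]
```

Call:
{"method": "jog_arm", "body": {
  "plan": [0.6,0,0,0,1.2,0,0,0,1.7,0,0,0,2,0,0,0,2,0,0,0,2,0,0,0,1.6,0,0,0,1.2,0,0,0,0.8,0,0,0,0.45,0,0,0,0,0,0,0,0,0,0,0]
}}

```text
time_s: 23.87
ee_pos: [585.4, -237.5, 64.7]
ee_rot: [110.6, 89.9, -25.9]
force: [0.1, 0.4, 0.5]
gripper_width: 91.1
```

Call:
{"method": "jog_arm", "body": {
  "plan": [0,0,0,0,0,0,0,0,0,0,0,0,0,0,0,0,0,0,0,0,0,0,0,0,0,0,0,0,0,0,0,0,0,0,0,0,0,0,0,0,0,0,0,0],
  "claw": 2.4,
  "newtons": 15
}}

```text
time_s: 24.78
ee_pos: [585.0, -237.3, 64.1]
ee_rot: [-55.5, 90.0, 168.0]
force: [-0.3, 0.5, 0.4]
gripper_width: 33.9
```

Call:
{"method": "jog_arm", "body": {
  "plan": [0,0,0,0,0,0,0,0]
}}

```text
time_s: 24.95
ee_pos: [585.0, -237.3, 64.1]
ee_rot: [-46.2, 90.0, 177.2]
force: [-0.5, 0.0, 1.2]
gripper_width: 34.1
```

Call:
{"method": "jog_arm", "body": {
  "plan": [-0.3,0,0,0,-0.7,0,0,0,-1.2,0,0,0,-1.8,0,0,0,-2.2,0,0,0,-2.2,0,0,0,-2,0,0,0,-1.8,0,0,0,-1.3,0,0,0,-1.0,0,0,0,-0.8,0,0,0,-0.3,0,0,0]
}}

```text
time_s: 25.95
ee_pos: [585.4, -237.5, 221.9]
ee_rot: [112.1, 89.9, -24.5]
force: [0.0, -0.1, -0.8]
gripper_width: 33.6
```

Call:
{"method": "jog_arm", "body": {
  "plan": [0,-0.6,-0.35,0,0,-1.2,-0.7,0,0,-1.8,-1.1,0,0,-2.4,-1.4,0,0,-2.5,-1.5,0,0,-2.5,-1.5,0,0,-2.5,-1.5,0,0,-2.5,-1.5,0,0,-2.5,-1.5,0,0,-2.5,-1.5,0,0,-2.5,-1.5,0,0,-2.5,-1.5,0]
}}

```text
time_s: 26.95
ee_pos: [516.9, 60.5, 219.1]
ee_rot: [-46.6, 89.8, 176.9]
force: [0.2, -0.4, -1.4]
gripper_width: 33.9
```

Call:
{"method": "jog_arm", "body": {
  "plan": [0,-2.5,-1.5,0,0,-2.5,-1.5,0,0,-2.5,-1.5,0,0,-2.4,-1.45,0,0,-2.1,-1.25,0,0,-1.6,-0.95,0,0,-1,-0.6,0,0,-0.5,-0.3,0,0,0,0,0.4,0,0,0,0.9,0,0,0,1.1,0,0,0,1.1]
}}

```text
time_s: 27.95
ee_pos: [480.3, 229.6, 219.7]
ee_rot: [22.7, 89.9, -135.2]
force: [-0.6, 0.3, 0.3]
gripper_width: 34.0
```

Call:
{"method": "jog_arm", "body": {
  "plan": [0,0,0,1.1,0,0,0,0.9,0,0,0,0.4,0,0,0,0,0,0,0,0,0,0,0,0,0,0,0,0]
}}

```text
time_s: 28.53
ee_pos: [480.7, 230.0, 220.0]
ee_rot: [45.2, 90.0, -126.7]
force: [0.2, -0.4, -0.6]
gripper_width: 33.8
```

```bash
python3 v.py w16; python3 -c "
from workcell import env
print(env.state()['qpos'])
import cv2
im=cv2.imread('pics/w16g.png');cv2.imwrite('pics/w16c.png',cv2.resize(im[0:190,220:420],None,fx=3,fy=3,interpolation=2))"
```

```text
[480.67 229.97 220.  ] [[-0.0002, 0.1408, -0.99], [-0.0003, -0.99, -0.1408], [-1.0, 0.0003, 0.0003]] 28.5333 [ 0.14 -0.01  0.08  0.    0.03  0.18]
[ 2.43424020e+01  1.52907779e+01  9.68408750e+01 -1.12600894e-02
  6.78816149e+01  1.06250655e+02]
```

View pics/w16g.png

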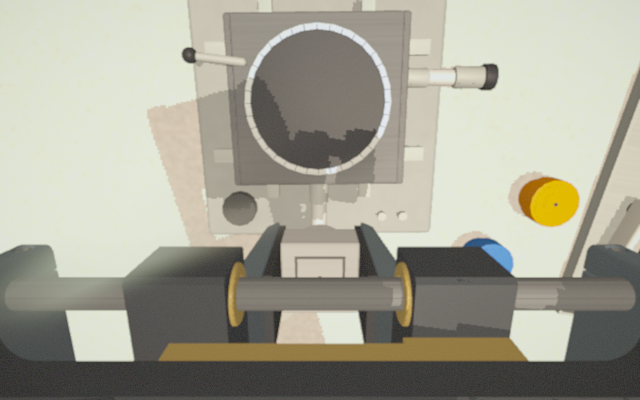

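```bash
python3 - <<'E'
from h import *
im=cv2.imread('pics/w16g.png');st=np.load('w16.npy',allow_pickle=True).item();W=cam('wrist',st);R=rot(st['ee_rot'])
g=cv2.GaussianBlur(cv2.cvtColor(im,6),(3,3),0).astype(float)
inn=[];out=[]
for a in np.radians(np.arange(0,360,4)):
    r=np.arange(52,84,.25);u=318+r*np.cos(a);v=98+r*np.sin(a)
    p=cv2.remap(g.astype(np.float32),u.astype(np.float32)[None],v.astype(np.float32)[None],1)[0]
    d=np.gradient(p);i=d.argmax();o=i+d[i:i+48].argmin()
    if d[i]>2: inn.append((u[i],v[i]))
    if d[o]<-2: out.append((u[o],v[o]))
print(len(inn),len(out))
for n,l,z in(('inn',inn,92),('out',out,92),('out',out,90)):
    q=np.array([onz(W,*p,z) for p in l])[:,:2].astype(np.float32)
    e=cv2.fitEllipse(q);res=np.abs(np.linalg.norm(q-e[0],axis=1)-np.mean(e[1])/2);print(n,e,np.median(res))
    q=q[res<1.5];e=cv2.fitEllipse(q);print('  ',len(q),e,'tool',(R.T@(np.array([*e[0],z])-st['ee_pos'])).round(2))
cv2.imwrite('pics/w16c.png',np.hstack([cv2.resize(im[215:285,270:370],None,fx=7,fy=7,interpolation=2)]))
E
```

```text
90 90
inn ((556.6774291992188, 242.32171630859375), (98.36190795898438, 98.59601593017578), 36.01567840576172) 0.13962363771301867
   90 ((556.6774291992188, 242.32171630859375), (98.36190795898438, 98.59601593017578), 36.01567840576172) tool [127.98  -1.56 -77.02]
out ((556.55615234375, 242.24395751953125), (107.57391357421875, 107.63790893554688), 56.81296157836914) 0.13321776507685712
   90 ((556.55615234375, 242.24395751953125), (107.57391357421875, 107.63790893554688), 56.81296157836914) tool [127.98  -1.5  -76.89]
out ((556.5765991210938, 242.25994873046875), (108.35990905761719, 108.42436981201172), 56.81349563598633) 0.13417048406742182
   90 ((556.5765991210938, 242.25994873046875), (108.35990905761719, 108.42436981201172), 56.81349563598633) tool [129.98  -1.52 -76.91]
```

View pics/w16c.png

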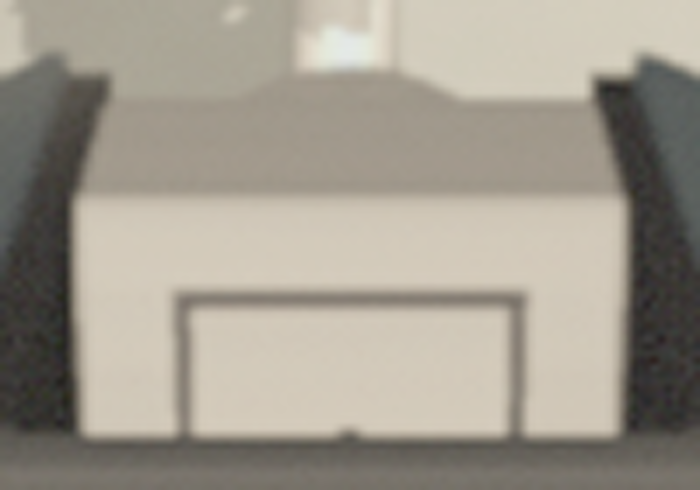

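```bash
python3 - <<'E'
from h import *
c=env.calibration('wrist');T=np.array(c['T_tool_cam']);C=(200/np.tan(np.radians(c['vertical_fov']/2)),c['cx'],c['cy'],T[:3,3],T[:3,:3])
def onx(x,y,X=-2):
    u=270+(x+.5)/7-.5;v=215+(y+.5)/7-.5
    o,d=ray(C,u,v);return (o+d*(X-o[0])/d[0]).round(2)
for p in((77,193),(630,193),(180,299),(521,299),(349,434)):print(onx(*p))
E
```

```text
[ -2.   -16.49 -17.8 ]
[ -2.    17.33 -17.8 ]
[ -2.   -10.32 -10.8 ]
[ -2.    10.79 -10.8 ]
[-2.    0.14 -1.64]
```

Call:
{"method": "jog_arm", "body": {
  "plan": [0,-0.18,-0.7,0,0.3,0,-1.4,0,0.8,0,-1.9,0,1.2,0,-1.8,0,1.4,0,-1.2,0,1.4,0,-0.5,0,1.3,0,-0.14,0,1,0,0,0,0.8,0,0,0,0.5,0,0,0,0.4,0,0,0,0.2,0,0,0]
}}

```text
time_s: 29.58
ee_pos: [556.1, 242.8, 127.0]
ee_rot: [165.8, 90.0, -6.1]
force: [-0.2, 0.1, -1.3]
gripper_width: 33.9
```

Call:
{"method": "jog_arm", "body": {
  "plan": [0.1,0,0,0,0.1,0,0,0,0,0,0,0,0,0,0,0,0,0,0,0]
}}

```text
time_s: 30.0
ee_pos: [556.3, 242.8, 125.5]
ee_rot: [-172.6, 90.0, 15.4]
force: [-0.4, 0.3, -1.3]
gripper_width: 33.9
```

```bash
python3 v.py w17
```

```text
[556.32 242.76 125.51] [[0.0007, 0.1404, -0.9901], [0.0002, -0.9901, -0.1404], [-1.0, -0.0001, -0.0008]] 30.0 [ 0.02  0.03  0.07  0.03 -0.06  0.08]
```

View pics/w17g.png

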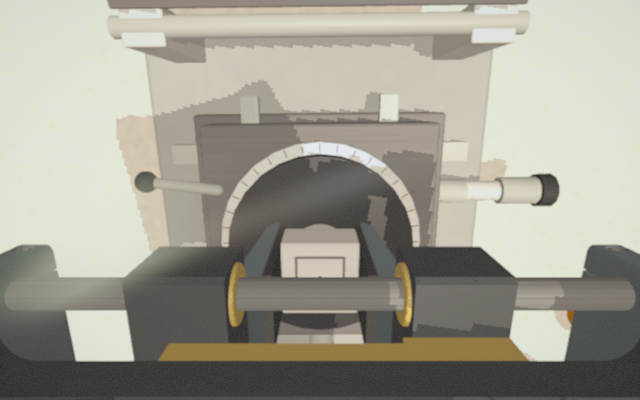

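Centred over the disc. Lowering in small steps and feeling for contact.

Call:
{"method": "jog_arm", "body": {
  "plan": [0.1,0,0,0,0.05,0,0,0,0,0,0,0,0,0,0,0,0,0,0,0]
}}

```text
time_s: 30.47
ee_pos: [556.2, 242.7, 123.6]
ee_rot: [100.7, 90.0, -71.2]
force: [-0.4, 0.7, -1.0]
gripper_width: 34.0
```

Call:
{"method": "jog_arm", "body": {
  "plan": [0.05,0,0,0,0,0,0,0,0,0,0,0,0,0,0,0]
}}

```text
time_s: 30.8
ee_pos: [556.1, 242.7, 123.1]
ee_rot: [92.2, 90.0, -79.7]
force: [-0.2, 0.1, -1.3]
gripper_width: 33.6
```

Call:
{"method": "jog_arm", "body": {
  "plan": [0.05,0,0,0,0,0,0,0,0,0,0,0,0,0,0,0]
}}

```text
time_s: 31.13
ee_pos: [556.1, 242.7, 122.6]
ee_rot: [95.2, 90.0, -76.7]
force: [-1.0, 0.1, -0.3]
gripper_width: 33.9
```

Call:
{"method": "jog_arm", "body": {
  "plan": [0.05,0,0,0,0,0,0,0,0,0,0,0,0,0,0,0]
}}

```text
time_s: 31.47
ee_pos: [556.2, 242.7, 122.1]
ee_rot: [156.2, 90.0, -15.8]
force: [1.0, -1.0, -0.7]
gripper_width: 33.6
```

Call:
{"method": "jog_arm", "body": {
  "plan": [0.04,0,0,0,0,0,0,0,0,0,0,0,0,0,0,0]
}}

```text
time_s: 31.8
ee_pos: [556.2, 242.7, 122.1]
ee_rot: [175.0, 90.0, 3.1]
force: [-0.5, 0.2, 2.7]
gripper_width: 34.0
```

Call:
{"method": "jog_arm", "body": {
  "plan": [0.04,0,0,0,0,0,0,0,0,0,0,0,0,0,0,0]
}}

```text
time_s: 32.13
ee_pos: [556.2, 242.7, 122.1]
ee_rot: [179.2, 90.0, 7.3]
force: [-1.5, -0.3, 4.5]
gripper_width: 34.1
```

Call:
{"method": "jog_arm", "body": {
  "plan": [-0.06,0,0,0,0,0,0,0]
}}

```text
time_s: 32.3
ee_pos: [556.2, 242.7, 122.1]
ee_rot: [171.3, 90.0, -0.6]
force: [-0.8, -1.5, 3.6]
gripper_width: 33.7
```

Call:
{"method": "jog_arm", "body": {
  "plan": [0,0,0,0,0,0,0,0,0,0,0,0,0,0,0,0,0,0,0,0,0,0,0,0,0,0,0,0,0,0,0,0],
  "claw": 9.1
}}

```text
time_s: 32.97
ee_pos: [556.2, 242.7, 121.9]
ee_rot: [129.0, 90.0, -43.0]
force: [-0.0, -0.0, 0.4]
gripper_width: 84.6
```

Call:
{"method": "jog_arm", "body": {
  "plan": [-0.4,0,0,0,-0.8,0,0,0,-1.2,0,0,0,-1.8,0,0,0,-2,0,0,0,-2,0,0,0,-1.8,0,0,0,-1.2,0,0,0,-0.8,0,0,0,0,0,0,0,0,0,0,0,0,0,0,0]
}}

```text
time_s: 33.97
ee_pos: [555.6, 242.5, 241.0]
ee_rot: [17.3, 89.9, -154.6]
force: [-1.6, 0.4, -0.5]
gripper_width: 91.1
```

```bash
python3 v.py w18; python3 -c "
import cv2
im=cv2.imread('pics/w18g.png');cv2.imwrite('pics/w18c.png',cv2.resize(im[100:280,220:420],None,fx=3.3,fy=3.3,interpolation=2))"
```

```text
[555.64 242.5  241.03] [[-0.0016, 0.1405, -0.9901], [-0.0008, -0.9901, -0.1405], [-1.0, 0.0005, 0.0017]] 33.9667 [-0.01  0.41  0.38 -0.16  0.08  0.09]
```

View pics/w18c.png

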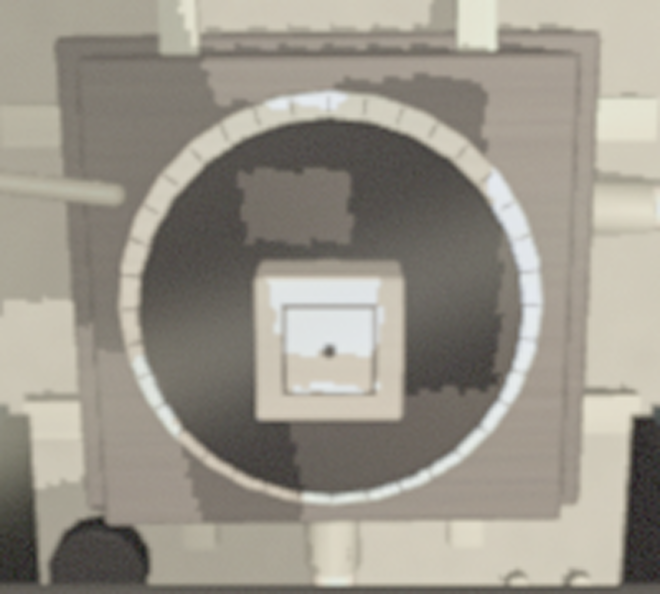

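```bash
python3 v.py w19; python3 - <<'E'
from h import *
im=cv2.imread('pics/w19g.png');st=np.load('w19.npy',allow_pickle=True).item();W=cam('wrist',st)
g=cv2.GaussianBlur(cv2.cvtColor(im,6),(3,3),0)
f=lambda x,y:(220+(x+.5)/3.3-.5,100+(y+.5)/3.3-.5)
c=f(329,305);inn=[];out=[]
for a in np.radians(np.arange(0,360,4)):
    r=np.arange(50,80,.25);u=c[0]+r*np.cos(a);v=c[1]+r*np.sin(a)
    p=cv2.remap(g.astype(np.float32),u.astype(np.float32)[None],v.astype(np.float32)[None],1)[0]
    d=np.gradient(p);i=d.argmax()
    if d[i]>2: inn.append((u[i],v[i]))
q=np.array([onz(W,*p,92) for p in inn])[:,:2].astype(np.float32)
for k in range(3):
    e=cv2.fitEllipse(q);res=np.abs(np.linalg.norm(q-e[0],axis=1)-np.mean(e[1])/2);print(len(q),e);q=q[res<1.5]
print('dot',onz(W,*f(329,350),124))
b=g[190:225,315:325].astype(int);print(np.unravel_index(b.argmin(),b.shape))
E
```

```text
[555.6  242.48 240.82] [[-0.002, 0.1405, -0.9901], [-0.0009, -0.9901, -0.1405], [-1.0, 0.0006, 0.0021]] 34.0167 [ 0.02  0.25 -0.   -0.01  0.06 -0.02]
90 ((557.1101684570312, 242.40689086914062), (98.248046875, 98.82305908203125), 89.72411346435547)
90 ((557.1101684570312, 242.40689086914062), (98.248046875, 98.82305908203125), 89.72411346435547)
90 ((557.1101684570312, 242.40689086914062), (98.248046875, 98.82305908203125), 89.72411346435547)
dot [556.46199614 242.59447999 124.        ]
(np.int64(16), np.int64(4))
```

Square chuck is within 0.7 mm of the disc's centre. Back for the mid chuck.

Call:
{"method": "jog_arm", "body": {
  "plan": [0,0.7,0.24,0,0,1.5,0.5,0,0,2.3,0.8,0,0,3,1,0,0,3.2,1.1,0,0,3.2,1.1,0,0,3.2,1.1,0,0,3.2,1.1,0,0,3.2,1.1,0,0,3.2,1.1,0,0,3.2,1.1,0,0,3.2,1.1,0]
}}

```text
time_s: 35.07
ee_pos: [488.6, -103.3, 241.9]
ee_rot: [33.1, 90.0, -138.9]
force: [0.7, -0.4, -0.0]
gripper_width: 90.9
```

Call:
{"method": "jog_arm", "body": {
  "plan": [0,3.2,1.1,0,0,3.2,1.1,0,0,3.2,1.1,0,0.5,3.2,1.1,0,1,3,1.0,0,1.2,2.3,0.8,0,1.2,1.7,0.6,0,1.2,1.1,0.35,0,0.7,0.6,0.2,0,0.4,0.22,0,0,0,0,0,0,0,0,0,0]
}}

```text
time_s: 36.07
ee_pos: [448.3, -325.6, 180.1]
ee_rot: [-132.7, 90.0, 55.5]
force: [0.2, -0.3, -0.9]
gripper_width: 91.0
```

Call:
{"method": "jog_arm", "body": {
  "plan": [0,0,0,0,0,0,0,0]
}}

```text
time_s: 36.23
ee_pos: [448.7, -325.7, 180.7]
ee_rot: [138.6, 89.9, -33.3]
force: [0.2, -0.2, 1.5]
gripper_width: 90.9
```

```bash
python3 v.py w20; python3 -c "
import cv2
im=cv2.imread('pics/w20g.png');cv2.imwrite('pics/w20c.png',cv2.resize(im[100:280,220:420],None,fx=3.3,fy=3.3,interpolation=2))"
```

```text
[ 448.69 -325.72  180.73] [[0.0012, 0.1417, -0.9899], [-0.0008, -0.9899, -0.1417], [-1.0, 0.0009, -0.0011]] 36.2333 [-0.15  0.04 -0.    0.01 -0.1  -0.02]
```

View pics/w20g.png

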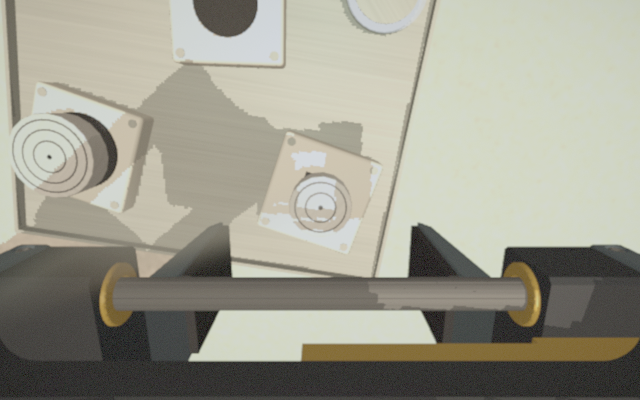

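View pics/w20c.png

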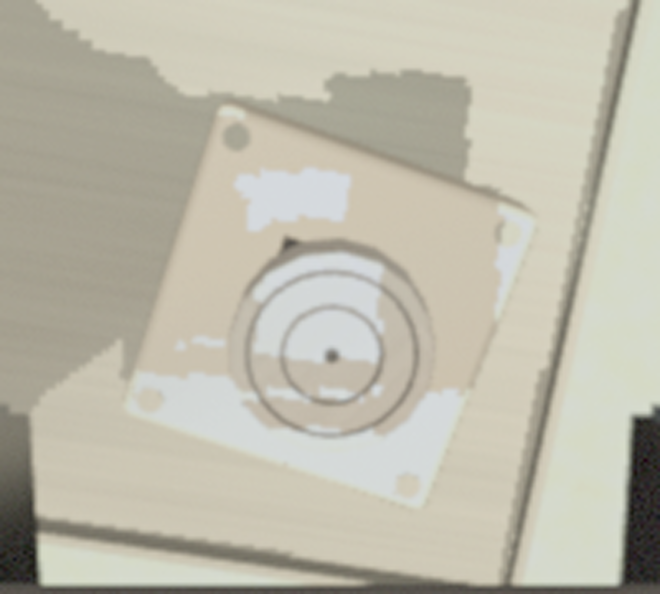

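```bash
python3 d.py w20 320.3 207.6 66
```

```text
[ 449.1 -326.4   66. ] tool offset cm [11.473  0.066 -0.021]
```

Call:
{"method": "jog_arm", "body": {
  "plan": [0.5,0.03,0,0,1,0,0,0,1.5,0,0,0,1.7,0,0,0,1.7,0,0,0,1.7,0,0,0,1.4,0,0,0,1.0,0,0,0,0.7,0,0,0,0.4,0,0,0,0,0,0,0,0,0,0,0]
}}

```text
time_s: 37.28
ee_pos: [448.4, -326.8, 64.3]
ee_rot: [131.7, 90.0, -40.3]
force: [-0.4, -0.6, 0.1]
gripper_width: 91.0
```

Call:
{"method": "jog_arm", "body": {
  "plan": [0,0,0,0,0,0,0,0,0,0,0,0,0,0,0,0,0,0,0,0,0,0,0,0,0,0,0,0,0,0,0,0,0,0,0,0,0,0,0,0,0,0,0,0,0,0,0,0],
  "claw": 3.5,
  "newtons": 20
}}

```text
time_s: 38.28
ee_pos: [448.2, -326.6, 64.0]
ee_rot: [110.0, 90.0, -61.9]
force: [0.0, 1.3, 1.9]
gripper_width: 47.3
```

Call:
{"method": "jog_arm", "body": {
  "plan": [-0.3,0,0,0,-0.7,0,0,0,-1.2,0,0,0,-1.8,0,0,0,-2,0,0,0,-2,0,0,0,-1.8,0,0,0,-1.2,0,0,0,-0.7,0,0,0,-0.3,0,0,0,0,0,0,0,0,0,0,0]
}}

```text
time_s: 39.28
ee_pos: [447.7, -326.3, 183.3]
ee_rot: [-43.3, 89.9, 144.8]
force: [0.2, 0.2, -1.9]
gripper_width: 47.4
```

Call:
{"method": "jog_arm", "body": {
  "plan": [0,-0.4,-0.4,0,0,-0.8,-0.8,0,0,-1.2,-1.2,0,0,-1.4,-1.4,0,0,-1.3,-1.3,0,0,-1,-1,0,0,-0.6,-0.6,0,0,-0.33,-0.44,0,0,0,0,0,0,0,0,0,0,0,0,0,0,0,0,0]
}}

```text
time_s: 40.28
ee_pos: [508.5, -247.6, 184.0]
ee_rot: [48.2, 90.0, -123.8]
force: [-0.2, -0.4, -1.7]
gripper_width: 47.3
```

```bash
python3 v.py w21; python3 - <<'E'
from h import *
im=cv2.imread('pics/w21g.png');st=np.load('w21.npy',allow_pickle=True).item();W=cam('wrist',st);R=rot(st['ee_rot'])
g=cv2.cvtColor(im,6)[40:150,250:390]
cs,_=cv2.findContours((g<110).astype(np.uint8),0,1);c=max(cs,key=cv2.contourArea).reshape(-1,2)+[250,40]
for z in(33,34):
    q=np.array([onz(W,*p,z) for p in c])[:,:2].astype(np.float32)
    e=cv2.fitEllipse(q);print(e,'tool off',(R.T@(np.array([*e[0],z])-st['ee_pos'])/10).round(3))
cv2.imwrite('pics/w21c.png',cv2.resize(im[195:340,250:390],None,fx=4,fy=4,interpolation=2))
E
```

```text
[ 508.53 -247.57  183.97] [[-0.0002, 0.1395, -0.9902], [-0.0002, -0.9902, -0.1395], [-1.0, 0.0002, 0.0002]] 40.2833 [-0.05  0.04  0.04  0.14 -0.01 -0.02]
((586.3082275390625, -235.82919311523438), (44.976043701171875, 45.395660400390625), 103.77613067626953) tool off [15.095 -0.081 -7.869]
((586.2924194335938, -235.8351287841797), (44.824459075927734, 45.24266052246094), 103.7751235961914) tool off [14.995 -0.081 -7.867]
```

View pics/w21g.png

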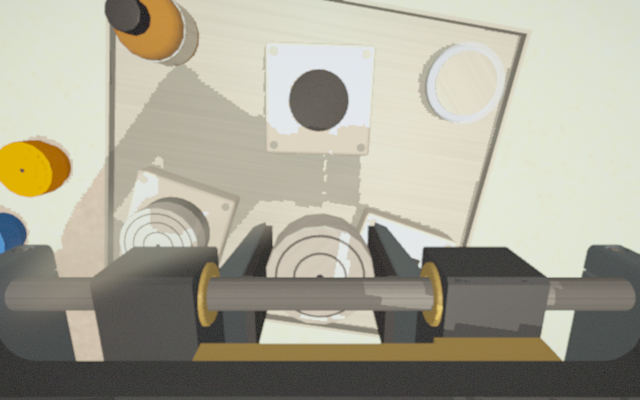

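View pics/w21c.png

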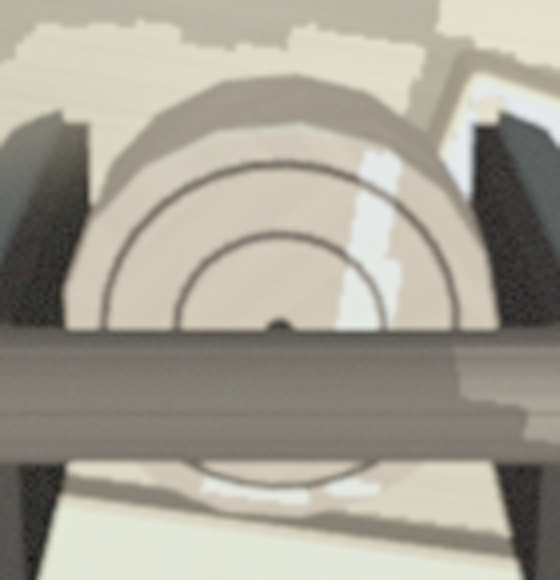

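```bash
python3 - <<'E'
from h import *
c=env.calibration('wrist');T=np.array(c['T_tool_cam']);C=(200/np.tan(np.radians(c['vertical_fov']/2)),c['cx'],c['cy'],T[:3,3],T[:3,:3])
def onx(x,y,X=-2):
    u=250+(x+.5)/4-.5;v=195+(y+.5)/4-.5
    o,d=ray(C,u,v);return o+d*(X-o[0])/d[0]
p,q=onx(281,162),onx(281,486);print(((p+q)/2).round(2),q-p,onx(279,326))
E
```

```text
[-2.    0.34 -1.47] [ 0.00000000e+00 -2.72076308e-03  3.90358001e+01] [-2.          0.1156737  -1.85530583]
```

Call:
{"method": "jog_arm", "body": {
  "plan": [0.3,-0.11,-0.8,0,0.6,0,-1.5,0,1,0,-1.8,0,1.4,0,-1.8,0,1.5,0,-1.1,0,1.5,0,-0.5,0,1.5,0,-0.22,0,1.2,0,0,0,0.9,0,0,0,0.7,0,0,0,0.5,0,0,0,0.3,0,0,0]
}}

```text
time_s: 41.33
ee_pos: [585.5, -235.0, 69.3]
ee_rot: [-27.2, 90.0, 160.9]
force: [-0.7, 0.0, -2.0]
gripper_width: 47.4
```

Call:
{"method": "jog_arm", "body": {
  "plan": [0.2,0,0,0,0.1,0,0,0,0,0,0,0,0,0,0,0,0,0,0,0]
}}

```text
time_s: 41.75
ee_pos: [585.5, -235.2, 67.5]
ee_rot: [145.7, 89.9, -26.2]
force: [0.1, -0.3, -1.7]
gripper_width: 47.3
```

Call:
{"method": "jog_arm", "body": {
  "plan": [0.08,0,0,0,0.04,0,0,0,0,0,0,0,0,0,0,0,0,0,0,0]
}}

```text
time_s: 42.17
ee_pos: [585.3, -235.1, 65.8]
ee_rot: [113.5, 90.0, -58.4]
force: [0.4, -0.5, -2.7]
gripper_width: 47.8
```

```bash
python3 v.py w22
```

```text
[ 585.25 -235.1    65.77] [[0.0001, 0.1404, -0.9901], [-0.0001, -0.9901, -0.1404], [-1.0, 0.0001, -0.0]] 42.1667 [ 0.04 -0.02 -0.05  0.   -0.08 -0.04]
```

View pics/w22g.png

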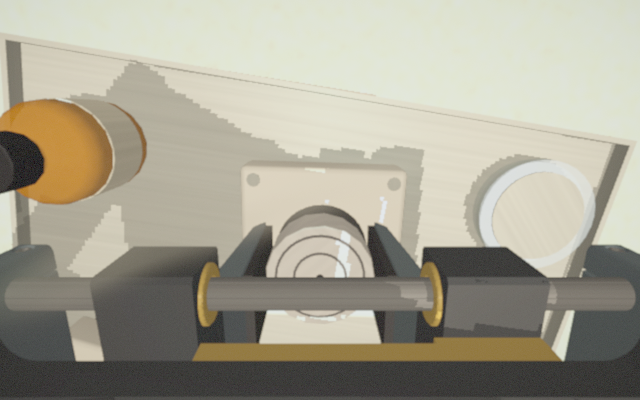

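Call:
{"method": "jog_arm", "body": {
  "plan": [0.06,0.05,0.03,0,0.04,0,0,0,0,0,0,0,0,0,0,0,0,0,0,0]
}}

```text
time_s: 42.63
ee_pos: [585.0, -235.6, 64.7]
ee_rot: [90.1, 90.0, -81.9]
force: [0.1, -0.4, -1.6]
gripper_width: 47.6
```

Call:
{"method": "jog_arm", "body": {
  "plan": [0.06,0,0,0,0,0,0,0,0,0,0,0,0,0,0,0]
}}

```text
time_s: 42.97
ee_pos: [585.0, -235.6, 64.2]
ee_rot: [52.9, 90.0, -119.0]
force: [-0.5, -0.2, -1.3]
gripper_width: 47.0
```

Call:
{"method": "jog_arm", "body": {
  "plan": [0.05,0,0,0,0,0,0,0,0,0,0,0,0,0,0,0]
}}

```text
time_s: 43.3
ee_pos: [585.1, -235.6, 64.0]
ee_rot: [141.7, 90.0, -30.3]
force: [-1.1, 0.3, 2.5]
gripper_width: 47.3
```

Contact felt. Releasing.

Call:
{"method": "jog_arm", "body": {
  "plan": [-0.02,0,0,0,0,0,0,0]
}}

```text
time_s: 43.47
ee_pos: [585.1, -235.6, 64.0]
ee_rot: [139.4, 90.0, -32.5]
force: [-0.8, -0.3, 2.0]
gripper_width: 47.3
```

Call:
{"method": "jog_arm", "body": {
  "plan": [0,0,0,0,0,0,0,0,0,0,0,0,0,0,0,0,0,0,0,0,0,0,0,0,0,0,0,0,0,0,0,0],
  "claw": 9.1
}}

```text
time_s: 44.13
ee_pos: [585.0, -235.6, 63.8]
ee_rot: [82.1, 90.0, -89.9]
force: [-0.8, 0.7, -0.1]
gripper_width: 90.9
```

Call:
{"method": "jog_arm", "body": {
  "plan": [-0.4,0,0,0,-0.8,0,0,0,-1.2,0,0,0,-1.8,0,0,0,-2,0,0,0,-2,0,0,0,-1.8,0,0,0,-1.2,0,0,0,-0.8,0,0,0,0,0,0,0,0,0,0,0,0,0,0,0]
}}

```text
time_s: 45.13
ee_pos: [584.5, -235.4, 183.2]
ee_rot: [-28.1, 89.9, 160.0]
force: [-1.1, 0.2, -0.7]
gripper_width: 91.2
```

```bash
python3 v.py w23; python3 -c "
import cv2
im=cv2.imread('pics/w23g.png');cv2.imwrite('pics/w23c.png',cv2.resize(im[100:280,220:420],None,fx=3.3,fy=3.3,interpolation=2))"
```

```text
[ 584.48 -235.39  183.18] [[-0.0014, 0.1404, -0.9901], [0.0005, -0.9901, -0.1404], [-1.0, -0.0007, 0.0013]] 45.1333 [ 0.05  0.55  0.48 -0.   -0.13  0.03]
```

View pics/w23c.png

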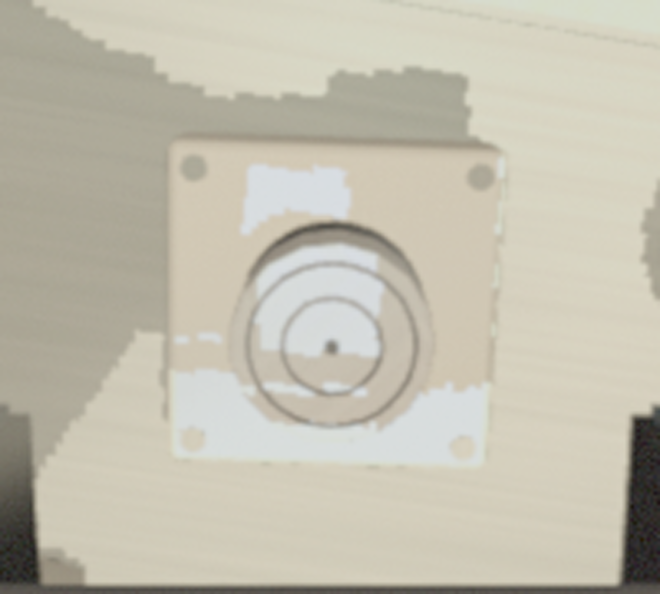

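Call:
{"method": "jog_arm", "body": {
  "plan": [-1,0,0.5,0,-1.5,0,1,0,-1.5,0,1.5,0,-1,0,2,0,0,0,2,0,0,0,2,0,0,0,2,0,0,0,2,0,0,0,1.5,0,0,0,1,0,0,0,0,0,0,0,0,0]
}}

```text
time_s: 46.18
ee_pos: [431.6, -257.6, 234.8]
ee_rot: [148.0, 89.9, -24.0]
force: [0.2, -0.4, -0.6]
gripper_width: 91.1
```

```bash
python3 - <<'E'
from h import *
st=np.load('w23.npy',allow_pickle=True).item();W=cam('wrist',st)
f=lambda x,y:(220+(x+.5)/3.3-.5,100+(y+.5)/3.3-.5)
print(onz(W,*f(331.5,347),66),np.mean([onz(W,*f(*p),32) for p in[(193,168),(480,178),(462,448),(192,439)]],0))
_,t=snap('top','tend');_,s=snap('side','send')
g=lambda i:np.clip(255*(i/255.)**.6,0,255).astype(np.uint8)
cv2.imwrite('pics/tendc.png',g(cv2.resize(t[100:290,150:500],None,fx=2.25,fy=2.25,interpolation=2)));cv2.imwrite('pics/sendc.png',g(cv2.resize(s[90:340,230:450],None,fx=2.3,fy=2.3,interpolation=2)))
E
```

```text
[ 586.10724466 -235.59002036   66.        ] [ 586.02411461 -235.65893238   32.        ]
```

View pics/tendc.png

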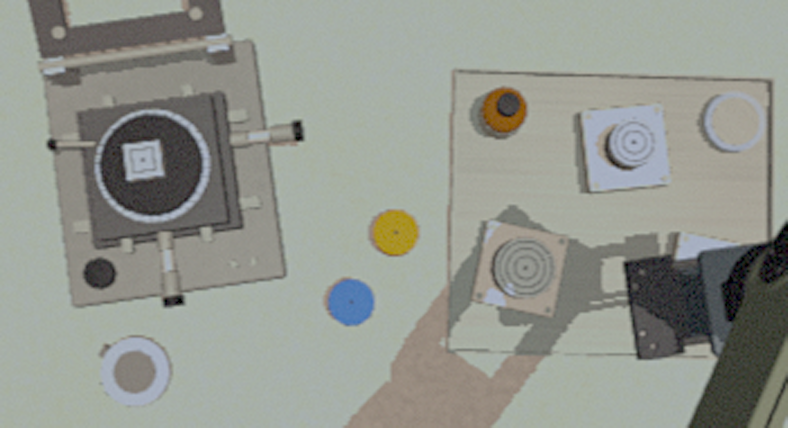

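View pics/sendc.png

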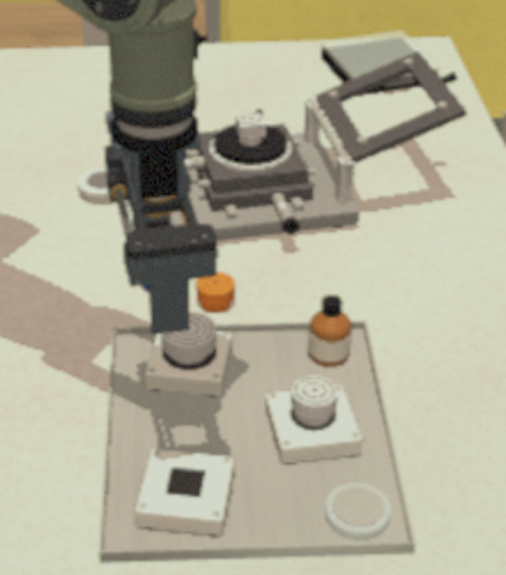

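```bash
python3 -c "
from workcell import env
print(env.job_done(), env.state()['time_s'])"
```

```text
the job is handed in; nothing more can be done
the job is handed in; nothing more can be done
```

The chucks are swapped and the job is handed in, at about 46 s of the 106 s allowed. I parked the medium chuck on the empty square-pad stand, moved the large chuck from the stage to its own stand, and set the square chuck on the stage. I then moved the medium chuck to its own stand.

**Centring:** wrist-camera checks after each release put the large chuck about 0.8 mm from its stand's centre, the square about 0.7 mm from the disc's centre, and the medium about 0.1 mm from its stand's centre. The camera calibration is only good to about 2 mm, so these figures are no better than that.

**Gentleness:** every set-down was felt for contact, and the largest upward force I read at the wrist was about 5 N.

**Final views:** the top and side pictures show all three chucks upright and let go, and the square-pad stand empty. The bottle, dish and wafer case look to be where they started, and the arm is clear of everything.

**One disagreement:** the stand tops turned out about 1 mm higher than my first estimate (about 34 mm, not 33 mm). I caught this by touch when setting the large chuck down, and allowed for it in the last two placings.

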